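# Load the bushings onto the lift trolley and lock the tray in

## Task

Put every steel bushing that stands on the bench into the parts tray, and swing the trolley's sprung stop lever fully open and pin it there with the hitch pin, which now sits in the lock hole. Then slide the loaded tray level across the gap, without lifting it or letting it dip, onto the trolley deck beside the drilled plate until it is clear past the lever. Last, take the pin out so that the lever springs shut behind the tray, and drop the pin fully home in the lock hole again; leave the other things on the bench alone.

Things in the scene. Friction and masses are not known exactly. Their poses are not given: they have to be found in the camera images.
- lever_pivot (a point): Fixed lift trolley: point on the lever's vertical pivot axis at deck height (deck 2 mm lower than the bench). Axes of all the trolley's points: x along the deck's bench-side edge, away from the robot; y into the deck, away from the bench; z up; the trolley may stand slightly turned. An 86 mm high pivot post stands here.
- plate (a point): Trolley: centre of the top of the aluminium plate, 135 by 135 by 25 mm, that stands on the deck, carries the lever and has the two pin holes. In the lever_pivot frame it covers x -115 to +20 and y -25 to +110 mm.
- deck_edge (a point): Trolley: the rounded bench-side edge of the blue deck in the middle of the tray's way, at x +112, y -60 mm in the lever_pivot frame. The bench ends at world y = 120 mm: a gap of 60 to 90 mm lies between.
- tray_place (a point): Trolley: where the tray's centre (tray_floor) may finally be, x +112 (90 to 140), y +150 mm in the lever_pivot frame (anything beyond +128 puts its rear end past the shut lever, whose inner face is at y +8). The deck is free up to y +490.
- stop_lever (a joint): Straight dark steel lever turning about lever_pivot; rad, 0 = shut against its stop, grows clockwise seen from above, to 1.8. It lies 30 to 52 mm above the deck, 16 mm wide. A spring drives it shut: 0.25 N m at 0, 0.64 N m at 1.55 (3 to 7.5 N on the handle); let go, it swings shut in about a second. With the pin in the open hole it rests on the pin at about 1.5.
- lever_finger (a point): Outer end of the lever's stop finger, 85 mm from the pivot, 41 mm over the deck; its outer half reaches down almost to the deck. At joint 0 it points along +x of lever_pivot across the tray's way, at 1.57 along -y, out of the way. Opposite it is the handle, 117 mm long from the pivot: along -x at 0, along +y at 1.57.
- open_hole (a point): Mouth centre (plate top, 25 mm over the deck) of the 15 mm through hole that holds the lever open: x -18, y +84 mm in the lever_pivot frame. The pin in it bears on the robot-side face of the open handle, which is the bench-side face when shut: a pin shank pushed against that face round the pivot (86 mm radius) and brought over this hole has opened the lever just far enough.
- lock_hole (a point): Mouth centre of the second, equal hole: x -85, y +17 mm in the lever_pivot frame, just on the +y side of the shut handle; a pin in it locks the lever shut. The pin stands here at the start.
- pin_head (a point): Loose steel hitch pin, 106 mm long, 0.15 kg: this is the centre of its upright grip head (20 mm diameter, 40 mm tall), 86 mm above the pin's tip. Below the head a collar 26 mm wide (62 to 66 mm above the tip), below that the round shank, 12 mm, with a tapered tip. z points up along the pin. Fully home, the tip stands on the deck, 25 mm below the hole's mouth.
- pin_tip (a point): Centre of the lower end of the hitch pin.
- tray_floor (a point): Loose open steel parts tray, 160 (x) by 240 (y) mm outside, walls 30 mm high and 3 mm thick, floor 3 mm thick, 0.6 kg empty: this is the centre of its inner floor (3 mm above its underside). Its y axis points to its front end (towards the trolley).
- tray_bar (a point): Centre of the tray's grab bar: a round bar 12 mm thick, 90 mm long along the tray's x axis, 78 mm above the tray's underside, over its rear end wall (116 mm behind the tray centre). It can be pinched from above or pushed.
- bearing: Bystander: flat ball bearing ring, 62 mm outside, 30 mm bore, 16 mm high, dark bore, among the bushings; origin under its centre.
- nut: Bystander: big hexagon nut, 52 mm over corners, 24 mm high, among the bushings; origin under its centre.
- spanner: Bystander: spanner lying near the bushings, on the robot's side.
- mallet: Bystander: hammer lying on the bench to the robot's right.
- oil_filter: Bystander: canister oil filter standing at the back of the bench.
- grease_tin: Bystander: low round grease tin at the back of the bench.
- bushing1_mid (a point): Plain steel bushing, a round sleeve 36 mm outside and 45 mm tall, its 25 mm bore closed by flush black dust plugs, 0.165 kg, standing on the bench; this is its centre, half-way up, z along its bore. Three to five of these are there; an absent one gives None.
- bushing2_mid (a point): Plain steel bushing, a round sleeve 36 mm outside and 45 mm tall, its 25 mm bore closed by flush black dust plugs, 0.165 kg, standing on the bench; this is its centre, half-way up, z along its bore. Three to five of these are there; an absent one gives None.
- bushing3_mid (a point): Plain steel bushing, a round sleeve 36 mm outside and 45 mm tall, its 25 mm bore closed by flush black dust plugs, 0.165 kg, standing on the bench; this is its centre, half-way up, z along its bore. Three to five of these are there; an absent one gives None.
- bushing4_mid (a point): Plain steel bushing, a round sleeve 36 mm outside and 45 mm tall, its 25 mm bore closed by flush black dust plugs, 0.165 kg, standing on the bench; this is its centre, half-way up, z along its bore. Three to five of these are there; an absent one gives None.
- bushing5_mid (a point): Plain steel bushing, a round sleeve 36 mm outside and 45 mm tall, its 25 mm bore closed by flush black dust plugs, 0.165 kg, standing on the bench; this is its centre, half-way up, z along its bore. Three to five of these are there; an absent one gives None.
Things that resemble listed ones, but are neither listed nor needed, are in the scene too. Leave any purple look-alike of the part that bears bushing1_mid alone. Leave any red look-alike of the part that bears bushing4_mid alone.

How it is judged:
By the outcome, as a careful person would: the job done as asked, in the order asked, and still so for the second after the job is handed in, with the robot touching nothing.
Of bushing1, bushing2, bushing3, bushing4, bushing5 only 3 to 5 are there at a start; the rules pass over those that are not, and their reading is None.
At some moment in a run one of bushing1, bushing2, bushing3, bushing4, bushing5 may be knocked a few centimetres aside while the robot is not near it.
It also fails if it takes over 210 s, if anything falls off the work surface, if the arm or the gripper's body presses on something with over 40 N, if the wrist force passes 120 N, or if a joint passes its speed limit or range.

## Robot

A 6-joint arm with a two-finger parallel gripper is mounted at the origin on the work surface. World frame = base frame: x ahead of the robot, y to its left, z up, the work surface at z = 0. Lengths are in m, angles in rad, forces in N, time in s.
With the tool pointing down it reaches from about 0.375 to 0.975 m from the base axis. Payload 3.8 kg.
Tool frame: the origin (TCP) lies midway between the tips of the shut fingers; the grasp point (between the pads) lies 19 mm behind it; z points along the fingers, y is the direction in which the jaws open and shut (so a half turn about z gives the same grasp; the last joint's range is limited). The gripper opens to 85 mm and grips with 20 to 120 N. Pads are 22 mm wide; open, the fingers measure 114 mm over their backs; the gripper's body (76 mm by 85 mm) begins 54 mm behind the grasp point. The pads swing forward as they close: fully open they stand 13 mm farther back than shut.
Start: joints at [-1.374, 0.264, 1.604, -0, 1.274, -0.037], TCP at [0.156, -0.657, 0.231] pointing down, gripper open.
Joint ranges: [-2.63, 2.63], [-0.94, 2.18], [0.31, 2.57], [-1.31, 4.45], [0, 2.66], [-2.55, 2.55]. Speed limits (rad/s): [2.57, 2.57, 3.14, 3.14, 3.14, 3.14].

## Interface

Orientations are given as a rotation vector (axis times angle).
In Python, from workcell import readout, read_camera, camera_params, bot gives the robot as it stands.
- The arm moves only by the tool apply_moves, never from a script. Its argument "plan" is a list that holds one entry, the list of rows, each a list of 7 numbers: the shift along the tool's x, y, z each as a share of 1000 mm, from -1 to 1, then the turn, a rotation vector about the tool's x, y, z each as a share of pi rad, from -1 to 1, then the gripper command: -1 is fully open, 1 is shut, values between are in proportion. A call has exactly 8 rows; each row is the pose to reach, as a shift and turn from the pose commanded when the call began, along the tool's axes at that moment, turning the shorter way round; what a row does not reach only later rows make up. A row lasts 1/12 s, in which the tool goes at most 41.7 mm and 7.16 degrees, less where a joint would pass 70% of its speed; a pose out of reach is approached as far as the arm can. A call with a number of a shift or a turn outside -1 to 1 is refused whole. A call with a gripper value outside its range is refused whole. The fingers move at their own pace and stop on an object; "force" is the grip in N (left out, the last holds). Time passes only in rows, so rows that repeat a pose let the fingers close, or fill a call up. It gives the time, the measured TCP pose, the force and the opening at its end, in the units of the state.
- readout.read_state(): the state, without advancing time (a new reading comes with each control period).
- read_camera(name): name is "scene" or "top" or "wrist"; returns the picture (480x640x3 uint8, red, green, blue); there is no depth.
- camera_params(name): a dict with "fovy" (degrees; the focal length in pixels is half the picture's height over the tangent of half this angle, whatever the lens; pixels are square), "cx", "cy" (the principal point, pixels), "rvec" (rotation vector, rad) and "tvec" (3), from world to camera coordinates, as OpenCV has them; the wrist camera has in their place "hand_eye" (4x4, takes a point from camera to tool coordinates, whose origin is the TCP and whose axes are the flange's). Camera axes: x right, y down, z forward; pixel columns grow to the right and rows downward; lengths in m; the calibration is good to about 2 mm. A picture is of the moment at which its call begins: read the wrist's pose just before it. camera_params takes no time and is no camera call.
- bot.finish_job(): hands the job in, once; it reports no verdict.
The state is a dict: "time": time; "q": joint angles; "joint_vel": joint speeds; "joint_torque": joint torques, N m; "tool_pos": TCP position; "tcp_rot": TCP orientation; "wrist_force": force on the tool from outside, world axes, zero at the start; "torque": the same for the moment, N m; "width": opening from 0.0 (shut) to 1.0 (fully open).
Only numpy, scipy, OpenCV 4.12 (cv2) and the standard library are available. Lean on these libraries where they do the work, as an engineer would, in place of code of your own. Each camera call takes 0.05 s, during which the arm holds its last target.

## Working session

There is one attempt and no reset: what is moved stays moved. The work goes in short steps, Python scripts to look and compute and a tool call to move; the robot and the scene stay as the last step left them, time stands still between calls to the robot, and variables do not carry over. Pictures are saved under pics/ and viewed, and the job is handed in when it is done.

Besides the shell and the picture viewer there is one more tool, called after "Request:" as name([rows], argument=value, ...), one row to a line, values as JSON. apply_moves: Moves the arm, as the interface text tells. Shift numbers are shares of 1000 mm and turn numbers shares of pi rad, none past 1 either way. Its arguments: {"type":"object","properties":{"plan":{"type":"array","items":{"type":"array","items":{"type":"array","items":{"type":"number","minimum":-1,"maximum":1}}}},"force":{"type":"number"}},"required":["plan"]}

```bash
ls -la; mkdir -p pics; python3 - <<'E'
from workcell import readout, read_camera, camera_params
import cv2
print(readout.read_state())
for n in ["scene","top","wrist"]:
    print(n,camera_params(n))
    cv2.imwrite(f"pics/{n}0.png",read_camera(n)[:,:,::-1])
E
```

```text
total 12
drwxr-xr-x  3 agent agent 4096 Dec  6 21:04 .
drwxr-xr-x 23 root  root  4096 Dec  6 21:04 ..
drwxr-xr-x  2 agent agent 4096 Dec  6 21:04 pics
{'time': 0.0, 'q': array([-1.37387351e+00,  2.64774121e-01,  1.60539190e+00, -5.73833270e-06,
        1.27370938e+00, -3.68943789e-02]), 'joint_vel': array([-0.00108592, -0.00050083,  0.00075483,  0.00014851, -0.00201168,
        0.00090983]), 'joint_torque': array([-2.01853843e-03, -5.15107334e+01, -3.67309642e+01, -2.52966438e-04,
        1.30410024e-02, -5.08380911e-07]), 'tool_pos': array([ 0.15624684, -0.65590257,  0.22993825]), 'tcp_rot': array([-3.11788826e+00, -3.66180387e-01,  2.94977230e-04]), 'wrist_force': array([ 0.25878042, -1.06283518, -0.50746615]), 'torque': array([ 0.03921953, -0.03696945, -0.0140783 ]), 'width': 1.0003732298369084}
scene {'fovy': 45.73142836411206, 'cx': 316.14486672377467, 'cy': 245.16950869203282, 'rvec': array([ 2.01449587,  1.49643318, -0.58717866]), 'tvec': array([-0.06576025, -0.33420668,  1.74459847])}
top {'fovy': 43.98258984964365, 'cx': 317.873750637007, 'cy': 241.90136149943896, 'rvec': array([ 2.16541214, -2.13078909,  0.19698025]), 'tvec': array([-0.11736404,  0.55802818,  1.36981926])}
wrist {'fovy': 67.05196954944151, 'cx': 314.1490341190889, 'cy': 239.61269397765594, 'hand_eye': array([[ 7.06950884e-04, -9.59490115e-01, -2.81741405e-01,
         7.12262740e-02],
       [ 9.99999477e-01,  8.86452293e-04, -5.09657778e-04,
         6.80205991e-04],
       [ 7.38761915e-04, -2.81740897e-01,  9.59490240e-01,
        -1.42211601e-01],
       [ 0.00000000e+00,  0.00000000e+00,  0.00000000e+00,
         1.00000000e+00]])}
```

View pics/scene0.png

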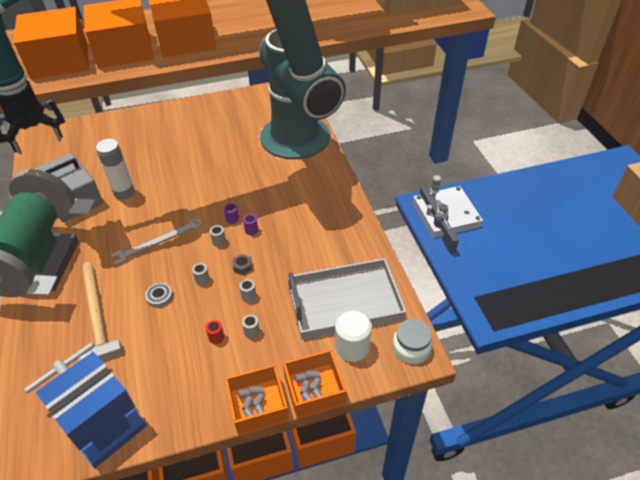

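View pics/top0.png

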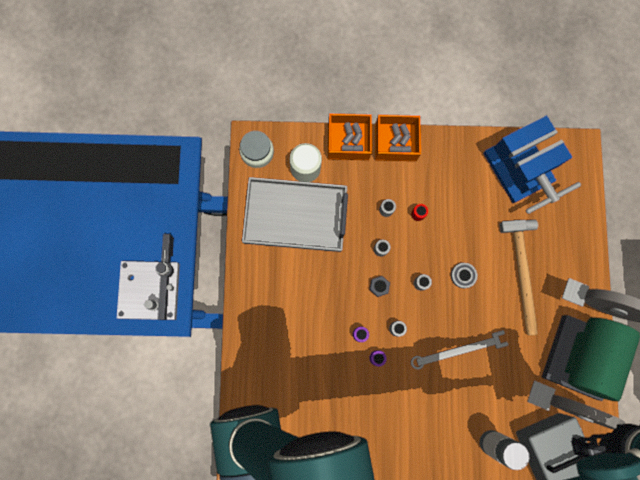

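View pics/wrist0.png

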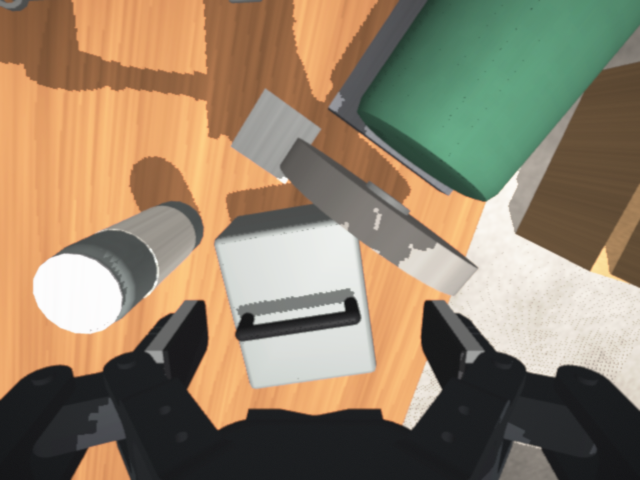

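The pictures show four grey bushings: top (388,207), (382,247), (424,282), (399,328). Two purple and one red look-alike, the tray at (296,214) and the trolley with its plate at (148,290) are also visible.

```bash
cat > h.py <<'E'
import numpy as np, cv2
from scipy.spatial.transform import Rotation as R
from workcell import readout, read_camera, camera_params
def cam(n, st=None):
    p=camera_params(n); f=240/np.tan(np.radians(p['fovy']/2))
    if 'hand_eye' in p:
        T=np.eye(4);T[:3,:3]=R.from_rotvec(st['tcp_rot']).as_matrix();T[:3,3]=st['tool_pos']
        M=T@p['hand_eye']; Rc=M[:3,:3];c=M[:3,3]
    else:
        Rw=R.from_rotvec(p['rvec']).as_matrix();Rc=Rw.T;c=-Rw.T@p['tvec']
    return f,p['cx'],p['cy'],Rc,c
def ray(C,u,v):
    f,cx,cy,Rc,c=C; d=Rc@np.array([(u-cx)/f,(v-cy)/f,1]);return c,d/np.linalg.norm(d)
def onz(C,u,v,z):
    c,d=ray(C,u,v);return c+d*(z-c[2])/d[2]
def proj(C,P):
    f,cx,cy,Rc,c=C;q=Rc.T@(np.asarray(P)-c);return np.array([cx+f*q[0]/q[2],cy+f*q[1]/q[2]])
def tri(rays):
    A=np.zeros((3,3));b=np.zeros(3)
    for c,d in rays:
        M=np.eye(3)-np.outer(d,d);A+=M;b+=M@c
    P=np.linalg.solve(A,b);return P,[np.linalg.norm((np.eye(3)-np.outer(d,d))@(P-c)) for c,d in rays]
def down(yaw): # tool z down, tool x at world angle yaw
    x=np.array([np.cos(yaw),np.sin(yaw),0]);z=np.array([0,0,-1.]);return np.column_stack([x,np.cross(z,x),z])
def go(pos,yaw=None,st=None):
    st=st or readout.read_state();R0=R.from_rotvec(st['tcp_rot']).as_matrix()
    t=R0.T@(np.array(pos)-st['tool_pos'])
    r=np.zeros(3) if yaw is None else R.from_matrix(R0.T@down(yaw)).as_rotvec()/np.pi
    return np.round(t,4),np.round(r,4)
def snap(n,k,box=None,s=1):
    st=readout.read_state();im=read_camera(n);o=im[:,:,::-1]
    if box: o=o[box[1]:box[3],box[0]:box[2]]
    if s!=1:o=cv2.resize(o,None,fx=s,fy=s,interpolation=cv2.INTER_CUBIC)
    cv2.imwrite(f'pics/{k}.png',o);return st,im
E
python3 - <<'E'
from h import *
C=cam('top');S=cam('scene');print('cams',C[4],S[4])
st=readout.read_state();print(R.from_rotvec(st['tcp_rot']).as_matrix().round(3))
for u,v in [(388,207),(382,247),(424,282),(399,328)]:print(onz(C,u,v,.045),proj(S,onz(C,u,v,.045)))
for u,v in [(247,180),(347,185),(343,250),(243,243)]:print('tray',onz(C,u,v,.03))
print('edge',onz(C,201,137,-.002),onz(C,190,335,-.002))
im=cv2.imread('pics/top0.png');cv2.imwrite('pics/t1.png',cv2.resize(im[215:345,100:260],None,fx=5,fy=4.6,interpolation=cv2.INTER_CUBIC))
cv2.imwrite('pics/t2.png',cv2.resize(im[160:380,230:490],None,fx=3,fy=2.7,interpolation=cv2.INTER_CUBIC))
im=cv2.imread('pics/scene0.png');cv2.imwrite('pics/s1.png',cv2.resize(im[165:265,395:500],None,fx=6,fy=6,interpolation=cv2.INTER_CUBIC))
E
```

```text
cams [ 0.33359549 -0.07819117  1.44366712] [ 1.3726465  -0.31500315  1.08455379]
[[ 0.973  0.232 -0.   ]
 [ 0.232 -0.973  0.002]
 [ 0.    -0.002 -1.   ]]
[ 0.64845119 -0.27651225  0.045     ] [248.3224115 318.8377394]
[ 0.55047394 -0.26168699  0.045     ] [245.8683196  283.37781789]
[ 0.46835893 -0.36120827  0.045     ] [197.64052823 266.95417657]
[ 0.35959935 -0.30095295  0.045     ] [215.06985274 229.386637  ]
tray [0.71259454 0.06673725 0.03      ]
tray [ 0.70502259 -0.17809933  0.03      ]
tray [ 0.54381187 -0.16948339  0.03      ]
tray [0.55654526 0.07114778 0.03      ]
edge [ 0.83058397  0.18954147 -0.002     ] [ 0.33657808  0.1933012  -0.002     ]
```

View pics/t1.png

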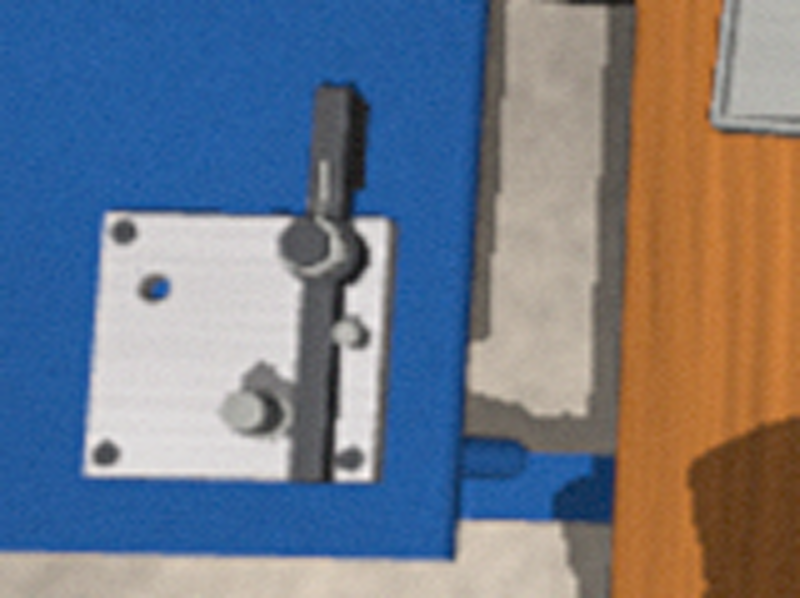

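View pics/t2.png

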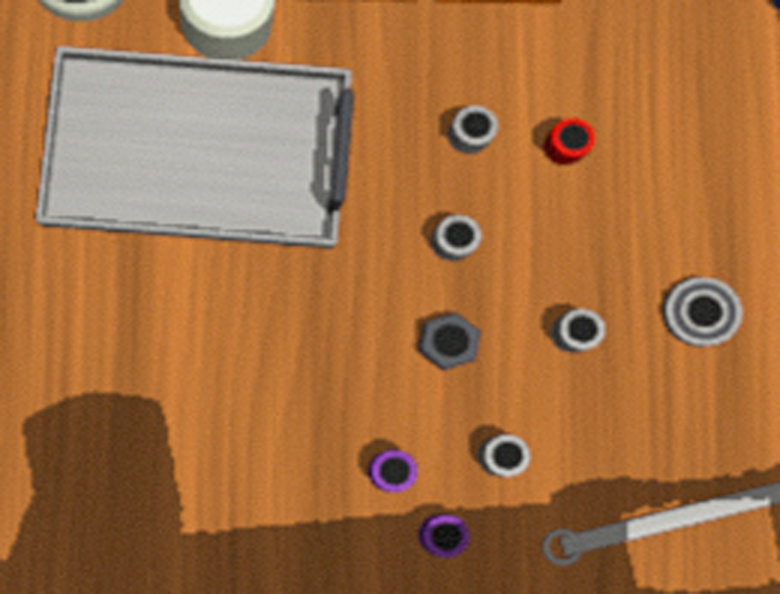

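View pics/s1.png

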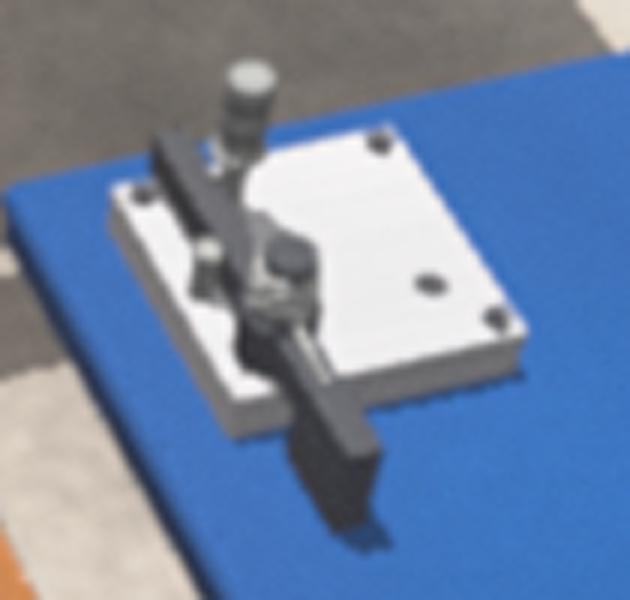

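```bash
cat >> h.py <<'E'
def bushings(C,im,z=.045):
    # dark bore plugs surrounded by grey ring
    g=im.astype(int);mx=g.max(2);mn=g.min(2)
    m=((mx<70)).astype(np.uint8)
    n,l,s,c=cv2.connectedComponentsWithStats(m)
    o=[]
    for i in range(1,n):
        x,y,w,h,a=s[i]
        if 35<a<160 and 6<=w<=15 and 6<=h<=15:
            ring=cv2.dilate((l==i).astype(np.uint8),np.ones((5,5)))-(l==i); px=g[ring>0]
            o.append((c[i].round(1),a,onz(C,*c[i],z).round(4)[:2],np.median(px,axis=0)))
    return o
E
python3 - <<'E'
from h import *
C=cam('top');im=cv2.imread('pics/top0.png')[:,:,::-1]
for b in bushings(C,im):print(*b)
for u,v in [(388,207),(382,247),(424,282),(399,328)]:pass
cr=[onz(C,100+a/5,215+b/4.6,.023)[:2] for a,b in [(105,212),(393,217),(380,482),(85,478)]]
print('plate',np.round(cr,4),[np.linalg.norm(cr[i]-cr[(i+1)%4]).round(4) for i in range(4)],np.mean(cr,0))
print('post',onz(C,160.5,267.8,.084),'pin',onz(C,150,304.5,.104),'hole',onz(C,131,277.6,.023))
print('red',onz(C,420,211,.045),onz(C,361,334,.045),onz(C,378,357,.045),'nut',onz(C,379,286,.024))
f=lambda a,b:onz(C,230+a/3,160+b/2.7,.03)[:2]
t=[f(59,47),f(350,70),f(335,244),f(38,221)]
print('tray',np.round(t,4),[np.linalg.norm(t[i]-t[(i+1)%4]).round(4) for i in range(4)],np.mean(t,0))
print('bar',onz(C,230+349/3,160+92/2.7,.084),onz(C,230+335/3,160+207/2.7,.084))
E
```

```text
[388.2 205.8] 63 [ 0.6514 -0.2771] [161.  161.5 155.5]
[420.9 210.4] 56 [ 0.6416 -0.3562] [210.5  32.   24.5]
[382.8 246.4] 60 [ 0.552  -0.2635] [168. 161. 158.]
[464.4 274.9] 87 [ 0.487 -0.458] [159. 159. 155.]
[423.8 281.4] 63 [ 0.4698 -0.3607] [168.5 167.5 163. ]
[379.8 285.6] 116 [ 0.4581 -0.2561] [ 94.  96. 101.]
[398.9 328.1] 67 [ 0.3594 -0.3007] [176.5 174.  167.5]
[361. 334.] 69 [ 0.3445 -0.212 ] [141.   71.5 174. ]
[378.4 358.4] 83 [ 0.2891 -0.2526] [82.  41.  99.5]
plate [[0.5086 0.3612]
 [0.5084 0.2241]
 [0.3715 0.2232]
 [0.3715 0.3614]] [np.float64(0.1371), np.float64(0.1369), np.float64(0.1382), np.float64(0.1372)] [0.43999835 0.29247287]
post [0.48721795 0.251645   0.084     ] pin [0.40227278 0.26544753 0.104     ] hole [0.4694712  0.33493078 0.023     ]
red [ 0.64008191 -0.35397971  0.045     ] [ 0.34445951 -0.21198622  0.045     ] [ 0.2923391 -0.2516025  0.045    ] nut [ 0.45898809 -0.25694019  0.024     ]
tray [[ 0.7193  0.0604]
 [ 0.7027 -0.1773]
 [ 0.5429 -0.1663]
 [ 0.5593  0.072 ]] [np.float64(0.2383), np.float64(0.1602), np.float64(0.2389), np.float64(0.1604)] [ 0.63102724 -0.05277061]
bar [ 0.66884714 -0.17285322  0.084     ] [ 0.56704412 -0.16266084  0.084     ]
```

```bash
python3 - <<'E'
from h import *
print(go([.3594,-.3007,.15],np.pi/2))
E
```

```text
(array([ 0.2799, -0.2985,  0.0808]), array([-5.000e-04, -4.000e-04, -4.256e-01]))
```

Request:
apply_moves([
  [[0.28, -0.2985, 0.08, -0.0005, -0.0004, -0.4256, -0.4], [0.28, -0.2985, 0.08, -0.0005, -0.0004, -0.4256, -0.4], [0.28, -0.2985, 0.08, -0.0005, -0.0004, -0.4256, -0.4], [0.28, -0.2985, 0.08, -0.0005, -0.0004, -0.4256, -0.4], [0.28, -0.2985, 0.08, -0.0005, -0.0004, -0.4256, -0.4], [0.28, -0.2985, 0.08, -0.0005, -0.0004, -0.4256, -0.4], [0.28, -0.2985, 0.08, -0.0005, -0.0004, -0.4256, -0.4], [0.28, -0.2985, 0.08, -0.0005, -0.0004, -0.4256, -0.4]],
], force=60)

```text
time: 0.82
tool_pos: [0.3192, -0.3707, 0.1668]
tcp_rot: [2.556, 1.824, -0.001]
wrist_force: [1.3, 0.4, -0.7]
width: 0.702
```

```bash
python3 - <<'E'
from h import *
print(go([.3594,-.3007,.15],np.pi/2))
E
```

```text
(array([0.0793, 0.0152, 0.0167]), array([ 1.000e-04,  4.000e-04, -1.055e-01]))
```

Request:
apply_moves([
  [[0.079, 0.015, 0.0165, 0, 0, -0.1055, -0.4], [0.079, 0.015, 0.0165, 0, 0, -0.1055, -0.4], [0.079, 0.015, 0.0165, 0, 0, -0.1055, -0.4], [0.079, 0.015, 0.0165, 0, 0, -0.1055, -0.4], [0.079, 0.015, 0.0165, 0, 0, -0.1055, -0.4], [0.079, 0.015, 0.0165, 0, 0, -0.1055, -0.4], [0.079, 0.015, 0.0165, 0, 0, -0.1055, -0.4], [0.079, 0.015, 0.0165, 0, 0, -0.1055, -0.4]],
])

```text
time: 1.48
tool_pos: [0.3587, -0.3043, 0.151]
tcp_rot: [2.23, 2.211, -0.002]
wrist_force: [0.2, 0.5, 0.3]
width: 0.701
```

```bash
python3 - <<'E'
from h import *
st,im=snap('wrist','w1');print(st['tool_pos'],st['tcp_rot'])
print(go([.3594,-.3007,.15],np.pi/2,st))
C=cam('wrist',st);print(proj(C,[.3594,-.3007,.045]))
E
```

```text
[ 0.35873593 -0.30425548  0.15100671] [ 2.22984850e+00  2.21073992e+00 -1.60222536e-03]
(array([0.0036, 0.0006, 0.001 ]), array([ 0.0001,  0.0006, -0.0027]))
[315.26414178 232.06658626]
```

View pics/w1.png

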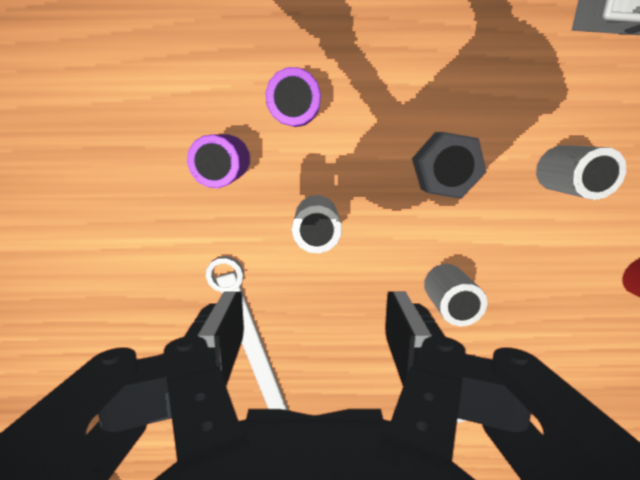

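The bushing is at wrist pixel (317,230), with the prediction at (315,232), and the spanner head is at (223,275), clear of the fingers. I'm descending now.

Request:
apply_moves([
  [[0.0036, 0.0006, 0.04, 0, 0, -0.0027, -0.4], [0.0036, 0.0006, 0.08, 0, 0, -0.0027, -0.4], [0.0036, 0.0006, 0.115, 0, 0, -0.0027, -0.4], [0.0036, 0.0006, 0.137, 0, 0, -0.0027, -0.4], [0.0036, 0.0006, 0.137, 0, 0, -0.0027, -0.4], [0.0036, 0.0006, 0.137, 0, 0, -0.0027, 0.5], [0.0036, 0.0006, 0.137, 0, 0, -0.0027, 0.5], [0.0036, 0.0006, 0.137, 0, 0, -0.0027, 0.5]],
])

```text
time: 2.2
tool_pos: [0.3612, -0.3014, 0.0159]
tcp_rot: [2.215, 2.22, -0.001]
wrist_force: [0.6, 0.0, -1.9]
width: 0.402
```

```bash
python3 - <<'E'
from h import *
st=readout.read_state();print(st['tool_pos'],st['width'],st['wrist_force'])
print(go([.637,.032,.013],np.pi/2,st))
E
```

```text
[ 0.36122384 -0.3014195   0.01591456] 0.40224929289302447 [ 0.56598431  0.03212421 -1.89099578]
(array([0.3328, 0.2765, 0.0023]), array([0.001 , 0.0013, 0.0007]))
```

Request:
apply_moves([
  [[0, 0, -0.04, 0, 0, 0, 1], [0, 0, -0.08, 0, 0, 0, 1], [0.02, 0.02, -0.11, 0, 0, 0, 1], [0.05, 0.042, -0.13, 0, 0, 0, 1], [0.08, 0.068, -0.14, 0, 0, 0, 1], [0.11, 0.093, -0.14, 0, 0, 0, 1], [0.14, 0.118, -0.14, 0, 0, 0, 1], [0.17, 0.143, -0.14, 0, 0, 0, 1]],
])

```text
time: 2.87
tool_pos: [0.5044, -0.1279, 0.1566]
tcp_rot: [2.214, 2.22, 0.002]
wrist_force: [0.2, -1.7, -2.4]
width: 0.406
```

```bash
python3 - <<'E'
from h import *
st=readout.read_state();print(st['tool_pos'],st['width'],st['wrist_force'])
print(go([.637,.032,.10],np.pi/2,st))
E
```

```text
[ 0.50441267 -0.12789779  0.15656689] 0.4055141251537972 [ 0.23362475 -1.68158779 -2.43755355]
(array([0.1597, 0.1327, 0.0568]), array([0.0017, 0.001 , 0.0008]))
```

Request:
apply_moves([
  [[0.03, 0.025, 0, 0, 0, 0, 1], [0.06, 0.05, 0, 0, 0, 0, 1], [0.09, 0.075, 0, 0, 0, 0, 1], [0.12, 0.1, 0, 0, 0, 0, 1], [0.15, 0.125, 0.02, 0, 0, 0, 1], [0.16, 0.133, 0.05, 0, 0, 0, 1], [0.16, 0.133, 0.056, 0, 0, 0, 1], [0.16, 0.133, 0.056, 0, 0, 0, 1]],
])

```text
time: 3.53
tool_pos: [0.633, 0.032, 0.0954]
tcp_rot: [-2.215, -2.225, 0.007]
wrist_force: [-0.5, -0.3, -1.8]
width: 0.404
```

```bash
python3 - <<'E'
from h import *
st=readout.read_state();print(st['tool_pos'],st['width'],st['wrist_force'])
print(go([.637,.032,.021],np.pi/2,st))
st,im=snap('top','t3',(180,100,500,340),2.4)
E
```

```text
[0.63300108 0.03204088 0.09537013] 0.4040418838151927 [-0.46908676 -0.31000155 -1.77202617]
(array([0.0001, 0.0043, 0.0744]), array([-0.0015,  0.0006,  0.0015]))
```

View pics/t3.png

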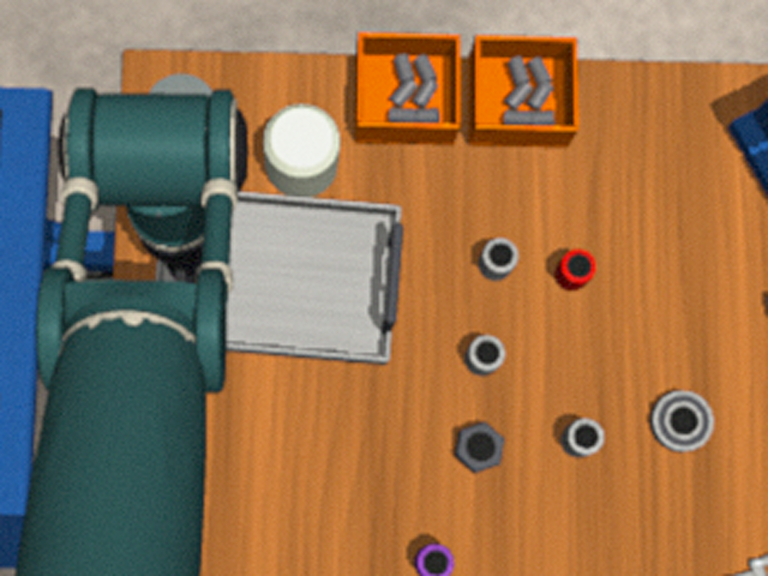

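The arm hides the front of the tray, and the other bushings stand where they were. I'm lowering the first one and releasing it.

Request:
apply_moves([
  [[0, 0.004, 0.035, 0, 0, 0, 1], [0, 0.004, 0.065, 0, 0, 0, 1], [0, 0.004, 0.073, 0, 0, 0, 1], [0, 0.004, 0.0745, 0, 0, 0, 1], [0, 0.004, 0.0745, 0, 0, 0, 1], [0, 0.004, 0.0745, 0, 0, 0, -0.15], [0, 0.004, 0.0745, 0, 0, 0, -0.15], [0, 0.004, 0.0745, 0, 0, 0, -0.15]],
])

```text
time: 4.25
tool_pos: [0.6408, 0.031, 0.0255]
tcp_rot: [2.215, 2.221, 0.004]
wrist_force: [0.2, 0.3, 0.2]
width: 0.571
```

```bash
python3 - <<'E'
from h import *
st=readout.read_state();print(st['tool_pos'],st['width'],st['wrist_force'])
print(go([.637,.032,.16],np.pi/2,st))
print(go([.6514,-.2771,.15],np.pi/2,st))
E
```

```text
[0.64084509 0.03100331 0.02554359] 0.5709544701607863 [0.1889566  0.25646682 0.22072098]
(array([ 0.0008, -0.0032, -0.1345]), array([0.0015, 0.0004, 0.0009]))
(array([-0.3083,  0.0103, -0.124 ]), array([0.0015, 0.0004, 0.0009]))
```

Request:
apply_moves([
  [[0, 0, -0.04, 0, 0, 0, -0.15], [0, 0, -0.08, 0, 0, 0, -0.15], [0, 0, -0.12, 0, 0, 0, -0.2], [-0.03, 0.002, -0.14, 0, 0, 0, -0.4], [-0.07, 0.004, -0.14, 0, 0, 0, -0.4], [-0.11, 0.006, -0.14, 0, 0, 0, -0.4], [-0.15, 0.008, -0.14, 0, 0, 0, -0.4], [-0.19, 0.009, -0.14, 0, 0, 0, -0.4]],
])

```text
time: 4.92
tool_pos: [0.6492, -0.1603, 0.1654]
tcp_rot: [2.214, 2.223, 0.001]
wrist_force: [0.4, -0.4, 0.1]
width: 0.697
```

```bash
python3 - <<'E'
from h import *
st=readout.read_state();print(st['tool_pos'],st['width'],st['wrist_force'])
print(go([.6514,-.2771,.13],np.pi/2,st))
E
```

```text
[ 0.64917011 -0.16030293  0.16538152] 0.6969509814837243 [ 0.40142532 -0.41514179  0.05432005]
(array([-0.1167,  0.0017,  0.0357]), array([0.0011, 0.0008, 0.0012]))
```

Request:
apply_moves([
  [[-0.04, 0.0017, 0, 0, 0, 0, -0.4], [-0.08, 0.0017, 0.01, 0, 0, 0, -0.4], [-0.117, 0.0017, 0.036, 0, 0, 0, -0.4], [-0.117, 0.0017, 0.036, 0, 0, 0, -0.4], [-0.117, 0.0017, 0.036, 0, 0, 0, -0.4], [-0.117, 0.0017, 0.036, 0, 0, 0, -0.4], [-0.117, 0.0017, 0.036, 0, 0, 0, -0.4], [-0.117, 0.0017, 0.036, 0, 0, 0, -0.4]],
])

```text
time: 5.58
tool_pos: [0.6514, -0.2743, 0.1289]
tcp_rot: [2.214, 2.225, 0.0]
wrist_force: [0.4, -0.5, -0.6]
width: 0.703
```

```bash
python3 - <<'E'
from h import *
st,im=snap('wrist','w2');print(st['tool_pos'])
print(go([.6514,-.2771,.014],np.pi/2,st))
C=cam('wrist',st);print(proj(C,[.6514,-.2771,.045]),proj(C,[.637,.032,.048]))
snap('top','t4',(180,100,500,340),2.4)
E
```

```text
[ 0.65144073 -0.27427831  0.12893331]
(array([-0.0026, -0.0003,  0.1149]), array([0.0007, 0.0007, 0.0015]))
[314.06719321 250.262076  ] [ 282.81333312 -469.90615992]
```

View pics/w2.png

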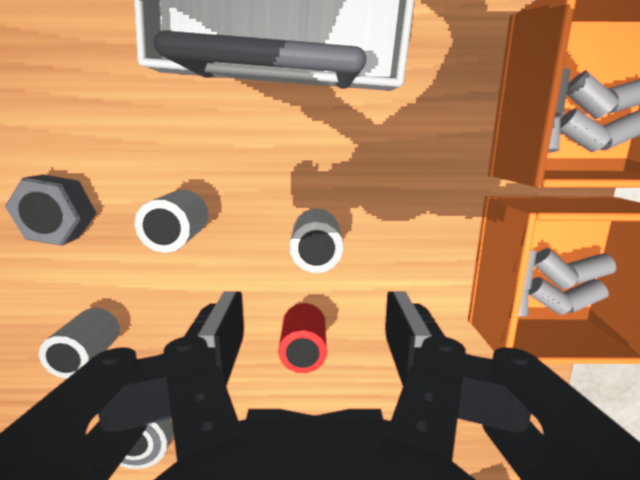

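View pics/t4.png

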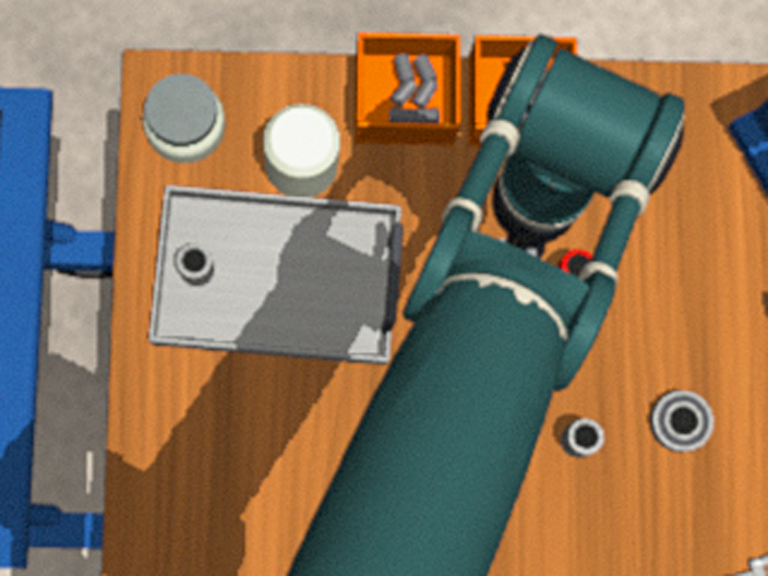

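Bushing 1 stands in the tray at top-crop (193,262). Bushing A is at wrist pixel (317,249), as predicted. I'm descending on it.

Request:
apply_moves([
  [[-0.0026, 0.0005, 0.04, 0, 0, 0, -0.4], [-0.0026, 0.0005, 0.08, 0, 0, 0, -0.4], [-0.0026, 0.0005, 0.105, 0, 0, 0, -0.4], [-0.0026, 0.0005, 0.115, 0, 0, 0, -0.4], [-0.0026, 0.0005, 0.115, 0, 0, 0, -0.4], [-0.0026, 0.0005, 0.115, 0, 0, 0, 0.5], [-0.0026, 0.0005, 0.115, 0, 0, 0, 0.5], [-0.0026, 0.0005, 0.115, 0, 0, 0, 0.5]],
])

```text
time: 6.35
tool_pos: [0.6533, -0.2794, 0.0156]
tcp_rot: [2.214, 2.221, 0.001]
wrist_force: [0.3, -0.1, -1.8]
width: 0.403
```

Request:
apply_moves([
  [[0, 0, -0.04, 0, 0, 0, 1], [0, 0, -0.08, 0, 0, 0, 1], [0, 0, -0.115, 0, 0, 0, 1], [0.03, 0, -0.14, 0, 0, 0, 1], [0.07, 0, -0.14, 0, 0, 0, 1], [0.11, 0, -0.14, 0, 0, 0, 1], [0.15, 0, -0.14, 0, 0, 0, 1], [0.19, 0, -0.14, 0, 0, 0, 1]],
])

```text
time: 7.02
tool_pos: [0.6509, -0.087, 0.1545]
tcp_rot: [2.216, 2.221, 0.002]
wrist_force: [0.3, 0.6, -1.9]
width: 0.408
```

```bash
python3 - <<'E'
from h import *
st=readout.read_state();print(st['tool_pos'],st['width'],st['wrist_force'])
print(go([.634,-.0129,.095],np.pi/2,st))
E
```

```text
[ 0.65094293 -0.08700906  0.15452736] 0.4077871461220991 [ 0.28702651  0.56835867 -1.9016036 ]
(array([ 0.0743, -0.017 ,  0.0593]), array([0.0013, 0.0007, 0.0006]))
```

Request:
apply_moves([
  [[0.035, -0.008, 0, 0, 0, 0, 1], [0.07, -0.016, 0, 0, 0, 0, 1], [0.074, -0.017, 0.03, 0, 0, 0, 1], [0.074, -0.017, 0.07, 0, 0, 0, 1], [0.074, -0.017, 0.11, 0, 0, 0, 1], [0.074, -0.017, 0.128, 0, 0, 0, 1], [0.074, -0.017, 0.1325, 0, 0, 0, 1], [0.074, -0.017, 0.1325, 0, 0, 0, 1]],
])

```text
time: 7.68
tool_pos: [0.6324, -0.0143, 0.0191]
tcp_rot: [-2.218, -2.225, 0.003]
wrist_force: [0.3, -0.0, -1.8]
width: 0.406
```

Request:
apply_moves([
  [[0, 0, 0, 0, 0, 0, 1], [0, 0, 0, 0, 0, 0, -0.15], [0, 0, 0, 0, 0, 0, -0.15], [0, 0, 0, 0, 0, 0, -0.15], [0, 0, -0.04, 0, 0, 0, -0.15], [0, 0, -0.08, 0, 0, 0, -0.15], [0, 0, -0.12, 0, 0, 0, -0.2], [-0.03, 0, -0.14, 0, 0, 0, -0.4]],
])

```text
time: 8.35
tool_pos: [0.6364, -0.0409, 0.1662]
tcp_rot: [2.21, 2.224, 0.01]
wrist_force: [1.5, 0.2, 0.9]
width: 0.693
```

```bash
python3 - <<'E'
from h import *
st=readout.read_state();print(st['tool_pos'],st['width'],st['wrist_force'])
print(go([.552,-.2635,.13],np.pi/2,st))
E
```

```text
[ 0.6364314  -0.04086647  0.16619039] 0.693470301443493 [1.53996488 0.20488147 0.92066608]
(array([-0.2221, -0.0862,  0.0354]), array([ 0.0029, -0.0001,  0.0021]))
```

Request:
apply_moves([
  [[-0.037, -0.014, 0, 0, 0, 0, -0.4], [-0.074, -0.029, 0, 0, 0, 0, -0.4], [-0.111, -0.043, 0, 0, 0, 0, -0.4], [-0.148, -0.057, 0, 0, 0, 0, -0.4], [-0.185, -0.072, 0.01, 0, 0, 0, -0.4], [-0.222, -0.086, 0.036, 0, 0, 0, -0.4], [-0.222, -0.086, 0.036, 0, 0, 0, -0.4], [-0.222, -0.086, 0.036, 0, 0, 0, -0.4]],
])

```text
time: 9.02
tool_pos: [0.5456, -0.2682, 0.1223]
tcp_rot: [-2.222, -2.219, 0.003]
wrist_force: [0.2, 1.2, 1.0]
width: 0.702
```

```bash
python3 - <<'E'
from h import *
st,im=snap('wrist','w3');print(st['tool_pos'])
print(go([.552,-.2635,.014],np.pi/2,st))
C=cam('wrist',st);print(proj(C,[.552,-.2635,.045]))
snap('top','t5',(180,100,500,340),2.4)
E
```

```text
[ 0.54562628 -0.26817894  0.1222633 ]
(array([0.0047, 0.0066, 0.1082]), array([-0.0008,  0.0001, -0.0004]))
[324.81472096 242.4804113 ]
```

View pics/w3.png

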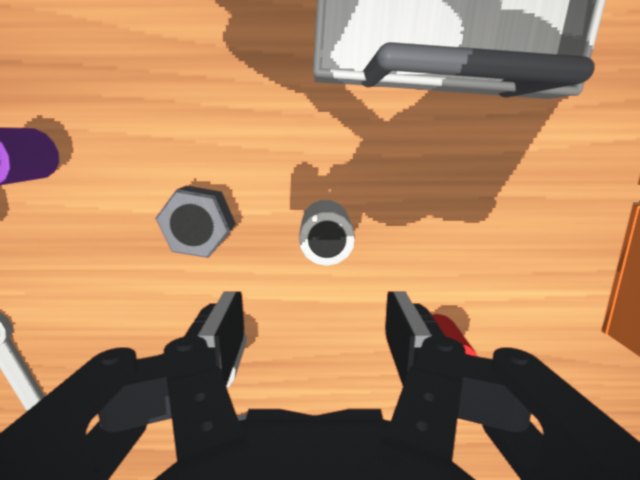

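View pics/t5.png

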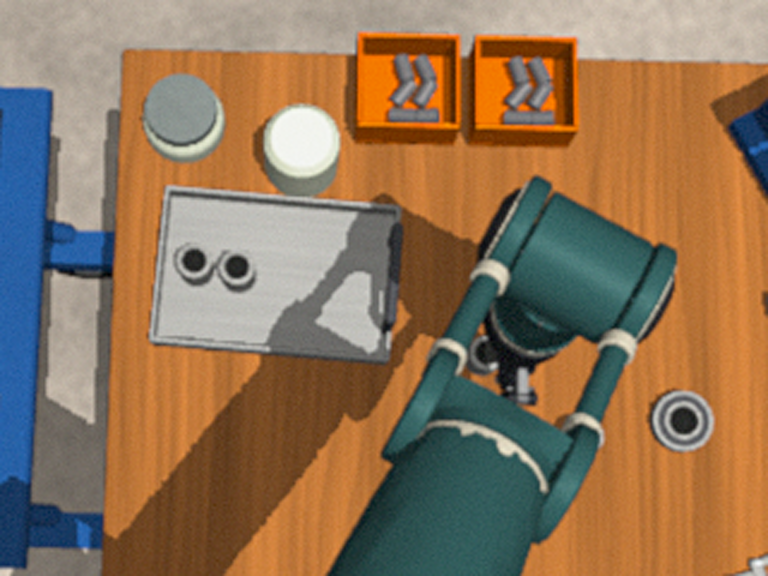

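Two bushings now stand in the tray. The third target is at wrist (327,237), close to the prediction of (325,242).

Request:
apply_moves([
  [[0.005, 0.006, 0.04, 0, 0, 0, -0.4], [0.005, 0.006, 0.08, 0, 0, 0, -0.4], [0.005, 0.006, 0.1, 0, 0, 0, -0.4], [0.005, 0.006, 0.109, 0, 0, 0, -0.4], [0.005, 0.006, 0.109, 0, 0, 0, -0.4], [0.005, 0.006, 0.109, 0, 0, 0, 0.5], [0.005, 0.006, 0.109, 0, 0, 0, 0.5], [0.005, 0.006, 0.109, 0, 0, 0, 0.5]],
])

```text
time: 9.78
tool_pos: [0.5562, -0.2625, 0.0177]
tcp_rot: [2.214, 2.221, 0.001]
wrist_force: [0.0, 0.6, -0.5]
width: 0.405
```

Request:
apply_moves([
  [[0, 0, -0.04, 0, 0, 0, 1], [0, 0, -0.08, 0, 0, 0, 1], [0, 0, -0.115, 0, 0, 0, 1], [0.02, 0.02, -0.14, 0, 0, 0, 1], [0.05, 0.04, -0.14, 0, 0, 0, 1], [0.08, 0.05, -0.14, 0, 0, 0, 1], [0.115, 0.06, -0.14, 0, 0, 0, 1], [0.15, 0.07, -0.14, 0, 0, 0, 1]],
])

```text
time: 10.45
tool_pos: [0.6245, -0.1104, 0.1567]
tcp_rot: [2.217, 2.22, 0.002]
wrist_force: [-0.6, -0.9, -2.0]
width: 0.4
```

```bash
python3 - <<'E'
from h import *
st=readout.read_state();print(st['tool_pos'],st['width'],st['wrist_force'])
print(go([.631,-.0578,.021],np.pi/2,st))
E
```

```text
[ 0.62454832 -0.11042264  0.15669585] 0.4004877195703641 [-0.58208628 -0.90829711 -1.9842584 ]
(array([0.0529, 0.0061, 0.1356]), array([0.0011, 0.0007, 0.0005]))
```

Request:
apply_moves([
  [[0.035, 0.004, 0, 0, 0, 0, 1], [0.053, 0.006, 0, 0, 0, 0, 1], [0.053, 0.006, 0.03, 0, 0, 0, 1], [0.053, 0.006, 0.07, 0, 0, 0, 1], [0.053, 0.006, 0.11, 0, 0, 0, 1], [0.053, 0.006, 0.13, 0, 0, 0, 1], [0.053, 0.006, 0.134, 0, 0, 0, 1], [0.053, 0.006, 0.134, 0, 0, 0, 1]],
])

```text
time: 11.12
tool_pos: [0.6284, -0.0583, 0.0198]
tcp_rot: [-2.218, -2.224, 0.003]
wrist_force: [0.2, -0.3, -1.4]
width: 0.406
```

Request:
apply_moves([
  [[0, 0, 0, 0, 0, 0, 1], [0, 0, 0, 0, 0, 0, -0.15], [0, 0, 0, 0, 0, 0, -0.15], [0, 0, 0, 0, 0, 0, -0.15], [0, 0, -0.04, 0, 0, 0, -0.15], [0, 0, -0.08, 0, 0, 0, -0.15], [0, 0, -0.12, 0, 0, 0, -0.2], [-0.03, 0, -0.14, 0, 0, 0, -0.4]],
])

```text
time: 11.78
tool_pos: [0.6325, -0.085, 0.1673]
tcp_rot: [2.209, 2.224, 0.01]
wrist_force: [1.9, -1.1, 0.5]
width: 0.7
```

```bash
python3 - <<'E'
from h import *
st=readout.read_state();print(st['tool_pos'],st['width'],st['wrist_force'])
print(go([.4698,-.3607,.13],np.pi/2,st))
E
```

```text
[ 0.63252669 -0.08504625  0.16730693] 0.7000417470497278 [ 1.92825229 -1.06289427  0.45503511]
(array([-0.2746, -0.1649,  0.0359]), array([0.0029, 0.0001, 0.0021]))
```

Request:
apply_moves([
  [[-0.035, -0.021, 0, 0, 0, 0, -0.4], [-0.07, -0.042, 0, 0, 0, 0, -0.4], [-0.105, -0.063, 0, 0, 0, 0, -0.4], [-0.14, -0.084, 0, 0, 0, 0, -0.4], [-0.175, -0.105, 0, 0, 0, 0, -0.4], [-0.21, -0.126, 0.01, 0, 0, 0, -0.4], [-0.245, -0.145, 0.02, 0, 0, 0, -0.4], [-0.272, -0.16, 0.03, 0, 0, 0, -0.4]],
])

```text
time: 12.45
tool_pos: [0.4689, -0.3638, 0.1321]
tcp_rot: [2.216, 2.22, -0.002]
wrist_force: [-0.4, -0.6, -0.2]
width: 0.699
```

```bash
python3 - <<'E'
from h import *
st,im=snap('wrist','w4');print(st['tool_pos'],st['joint_vel'].round(2))
print(go([.4698,-.3607,.014],np.pi/2,st))
C=cam('wrist',st);print(proj(C,[.4698,-.3607,.045]))
snap('top','t6',(180,100,500,340),2.4)
st=readout.read_state();print(st['tool_pos'],go([.4698,-.3607,.014],np.pi/2,st))
E
```

```text
[ 0.46892304 -0.36377532  0.13207645] [-0.6   0.21 -0.    0.02 -0.2  -0.59]
(array([0.0035, 0.0006, 0.1181]), array([0.0007, 0.0013, 0.0006]))
[315.50091395 240.03822517]
[ 0.46697581 -0.36418908  0.12991152] (array([0.0037, 0.003 , 0.1159]), array([-0.0006,  0.0006, -0.0007]))
```

View pics/w4.png

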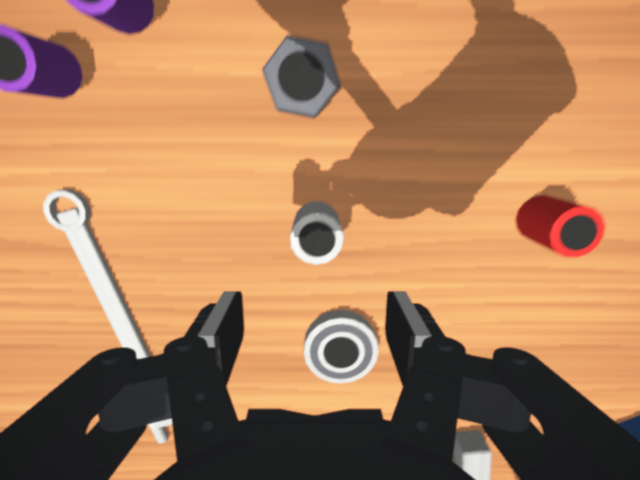

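View pics/t6.png

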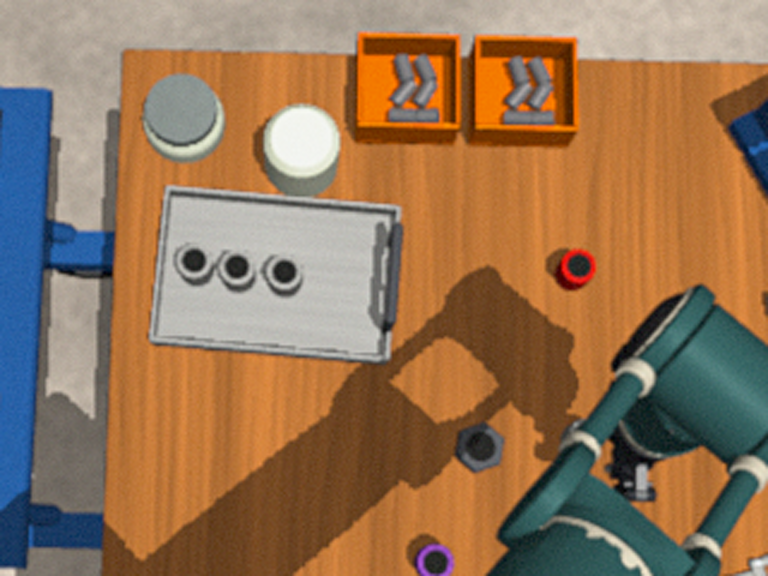

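Three bushings are in the tray. The last one is at wrist (317,240), matching the prediction.

Request:
apply_moves([
  [[0.0035, 0.001, 0.04, 0, 0, 0, -0.4], [0.0035, 0.001, 0.08, 0, 0, 0, -0.4], [0.0035, 0.001, 0.105, 0, 0, 0, -0.4], [0.0035, 0.001, 0.116, 0, 0, 0, -0.4], [0.0035, 0.001, 0.116, 0, 0, 0, -0.4], [0.0035, 0.001, 0.116, 0, 0, 0, 0.5], [0.0035, 0.001, 0.116, 0, 0, 0, 0.5], [0.0035, 0.001, 0.116, 0, 0, 0, 0.5]],
])

```text
time: 13.22
tool_pos: [0.4733, -0.3589, 0.0178]
tcp_rot: [2.214, 2.221, -0.001]
wrist_force: [0.4, -0.9, -1.5]
width: 0.403
```

Request:
apply_moves([
  [[0, 0, -0.04, 0, 0, 0, 1], [0, 0, -0.08, 0, 0, 0, 1], [0, 0, -0.115, 0, 0, 0, 1], [0.02, 0.01, -0.145, 0, 0, 0, 1], [0.05, 0.035, -0.145, 0, 0, 0, 1], [0.085, 0.055, -0.145, 0, 0, 0, 1], [0.12, 0.075, -0.145, 0, 0, 0, 1], [0.155, 0.095, -0.145, 0, 0, 0, 1]],
])

```text
time: 13.88
tool_pos: [0.5672, -0.2009, 0.1622]
tcp_rot: [2.216, 2.22, 0.001]
wrist_force: [-0.4, -1.4, -2.3]
width: 0.4
```

```bash
python3 - <<'E'
from h import *
st=readout.read_state();print(st['tool_pos'],st['width'],st['wrist_force'])
print(go([.628,-.1025,.021],np.pi/2,st))
E
```

```text
[ 0.56718306 -0.20086214  0.1621781 ] 0.40004003419294976 [-0.37297628 -1.40828374 -2.30917865]
(array([0.0986, 0.0605, 0.1411]), array([0.0013, 0.0009, 0.0007]))
```

Request:
apply_moves([
  [[0.035, 0.021, 0, 0, 0, 0, 1], [0.07, 0.042, 0, 0, 0, 0, 1], [0.0985, 0.06, 0, 0, 0, 0, 1], [0.0985, 0.06, 0.03, 0, 0, 0, 1], [0.0985, 0.06, 0.07, 0, 0, 0, 1], [0.0985, 0.06, 0.11, 0, 0, 0, 1], [0.0985, 0.06, 0.135, 0, 0, 0, 1], [0.0985, 0.06, 0.14, 0, 0, 0, 1]],
])

```text
time: 14.55
tool_pos: [0.6242, -0.1026, 0.0179]
tcp_rot: [-2.217, -2.224, 0.004]
wrist_force: [-9.1, 2.7, 18.8]
width: 0.401
```

Request:
apply_moves([
  [[0, 0, 0, 0, 0, 0, 1], [0, 0, 0, 0, 0, 0, 1], [0, 0, 0, 0, 0, 0, -0.15], [0, 0, 0, 0, 0, 0, -0.15], [0, 0, 0, 0, 0, 0, -0.15], [0, 0, -0.04, 0, 0, 0, -0.15], [0, 0, -0.08, 0, 0, 0, -0.15], [0, 0, -0.12, 0, 0, 0, -0.2]],
])

```text
time: 15.22
tool_pos: [0.6246, -0.1033, 0.1404]
tcp_rot: [-2.218, -2.224, 0.003]
wrist_force: [0.3, -0.1, 1.1]
width: 0.597
```

```bash
python3 - <<'E'
from h import *
st=readout.read_state();print(st['tool_pos'],st['width'],st['wrist_force'])
print(go([.48,.30,.28],np.pi,st))
E
```

```text
[ 0.62455941 -0.10328787  0.14035216] 0.597001706313829 [ 0.25242573 -0.12513992  1.07043108]
(array([ 0.4035, -0.1437, -0.1399]), array([-7.000e-04, -1.000e-04, -4.991e-01]))
```

Request:
apply_moves([
  [[0, 0, -0.04, 0, 0, -0.02, -0.4], [0.02, 0, -0.07, 0, 0, -0.06, -0.4], [0.05, -0.01, -0.09, 0, 0, -0.1, -0.4], [0.085, -0.02, -0.105, 0, 0, -0.14, -0.4], [0.12, -0.03, -0.11, 0, 0, -0.18, -0.4], [0.155, -0.04, -0.11, 0, 0, -0.22, -0.4], [0.19, -0.05, -0.11, 0, 0, -0.26, -0.4], [0.225, -0.06, -0.11, 0, 0, -0.3, -0.4]],
])

```text
time: 15.88
tool_pos: [0.5643, 0.1231, 0.2505]
tcp_rot: [0.964, 2.987, -0.0]
wrist_force: [1.2, 0.3, -0.5]
width: 0.699
```

```bash
python3 - <<'E'
from h import *
st=readout.read_state();print(st['tool_pos'],st['q'].round(2))
print(go([.53,.29,.25],np.pi,st))
snap('top','t7',(180,100,500,340),2.4)
E
```

```text
[0.5643015  0.1230678  0.25052027] [ 0.17  0.07  1.8  -0.    1.28 -0.77]
(array([0.1254, 0.1154, 0.0003]), array([-1.000e-04,  9.000e-04, -1.987e-01]))
```

View pics/t7.png

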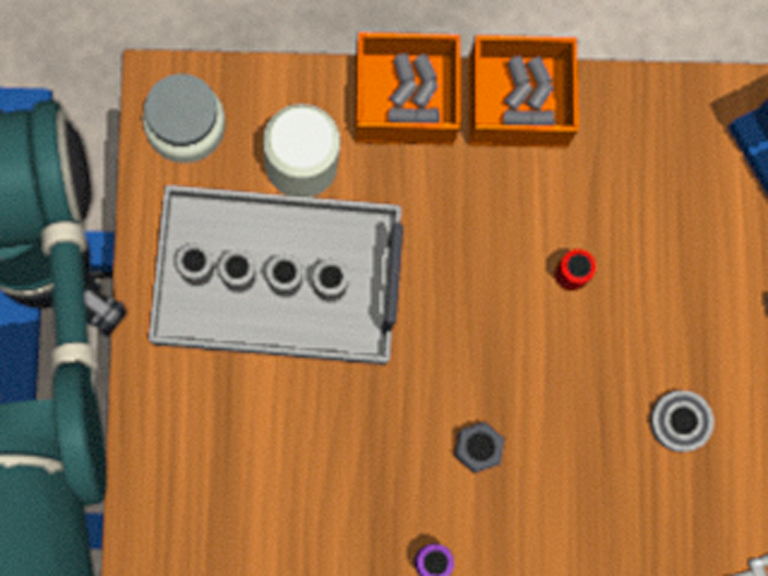

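All four bushings stand in the tray at crop (194,262), (238,267), (284,271) and (331,277). Next is a close look at the trolley.

Request:
apply_moves([
  [[0.02, 0.02, 0, 0, 0, -0.035, -0.4], [0.045, 0.042, 0, 0, 0, -0.07, -0.4], [0.07, 0.065, 0, 0, 0, -0.105, -0.4], [0.095, 0.088, 0, 0, 0, -0.14, -0.4], [0.12, 0.11, 0, 0, 0, -0.17, -0.4], [0.125, 0.115, 0, 0, 0, -0.1987, -0.4], [0.125, 0.115, 0, 0, 0, -0.1987, -0.4], [0.125, 0.115, 0, 0, 0, -0.1987, -0.4]],
])

```text
time: 16.6
tool_pos: [0.5314, 0.2883, 0.2493]
tcp_rot: [0.012, 3.141, -0.003]
wrist_force: [0.0, 0.5, -0.4]
width: 0.701
```

```bash
python3 - <<'E'
from h import *
st,im=snap('wrist','w5');print(st['tool_pos'],st['tcp_rot'],st['joint_vel'].round(2))
C=cam('wrist',st)
for n,P in dict(post=[.4875,.25,.084],pin=[.4025,.267,.104],open=[.4695,.334,.023],lock=[.4025,.267,.023]).items():print(n,proj(C,P))
E
```

```text
[0.53144663 0.28830438 0.24930702] [ 1.15019324e-02  3.14074959e+00 -2.76455634e-03] [-0.03 -0.    0.01 -0.    0.    0.01]
post [268.93272877 168.2889606 ]
pin [284.31016957  50.41195555]
open [361.07243605 143.43273921]
lock [291.28711189  69.5562944 ]
```

View pics/w5.png

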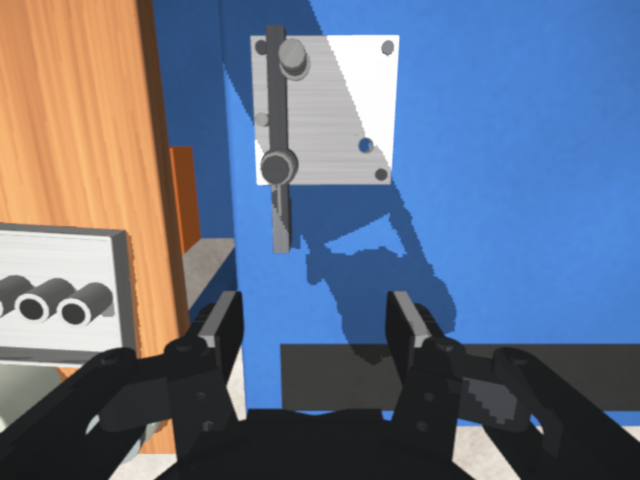

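```bash
python3 - <<'E'
from h import *
print(go([.47,.29,.23],np.pi))
E
```

```text
(array([0.0617, 0.0019, 0.0192]), array([-0.0006,  0.0002, -0.0027]))
```

Request:
apply_moves([
  [[0.03, 0.002, 0.01, 0, 0, -0.0025, -0.4], [0.06, 0.002, 0.02, 0, 0, -0.0025, -0.4], [0.062, 0.002, 0.02, 0, 0, -0.0025, -0.4], [0.062, 0.002, 0.02, 0, 0, -0.0025, -0.4], [0.062, 0.002, 0.02, 0, 0, -0.0025, -0.4], [0.062, 0.002, 0.02, 0, 0, -0.0025, -0.4], [0.062, 0.002, 0.02, 0, 0, -0.0025, -0.4], [0.062, 0.002, 0.02, 0, 0, -0.0025, -0.4]],
])

```text
time: 17.32
tool_pos: [0.4708, 0.2905, 0.2296]
tcp_rot: [-0.001, 3.14, -0.001]
wrist_force: [-0.5, -1.0, 0.7]
width: 0.696
```

```bash
python3 - <<'E'
from h import *
s=[readout.read_state() for _ in range(3)]
st,im=snap('wrist','w6');print(st['tool_pos'],st['tcp_rot'],st['joint_vel'].round(2))
import pickle;pickle.dump(st,open('w6.pkl','wb'))
cv2.imwrite('pics/w6b.png',cv2.resize(im[80:330,200:450,::-1],None,fx=2.4,fy=2.4,interpolation=cv2.INTER_CUBIC))
E
```

```text
[0.47078479 0.29050815 0.22960202] [-1.28378324e-03  3.14017167e+00 -1.35361223e-03] [ 0.01  0.    0.01  0.    0.   -0.  ]
```

View pics/w6b.png

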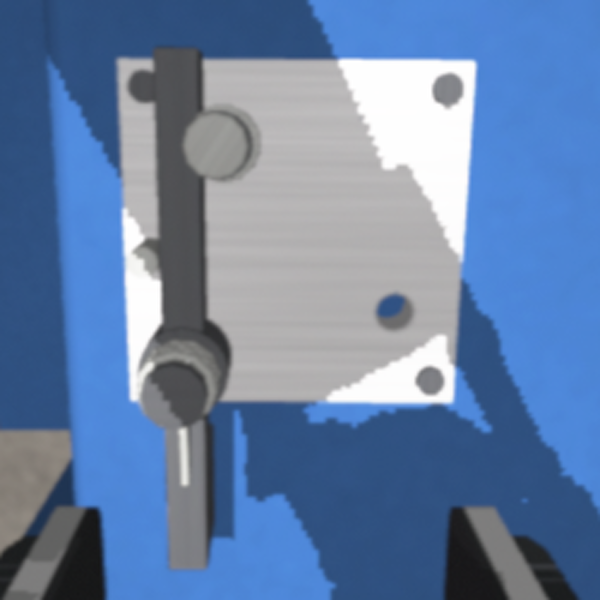

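```bash
python3 - <<'E'
from h import *
import pickle;st=pickle.load(open('w6.pkl','rb'));C=cam('wrist',st)
p=lambda a,b,z:onz(C,200+a/2.4,80+b/2.4,z)[:2]
c=[p(118,60,.023),p(476,62,.023),p(454,402,.023),p(131,402,.023)]
print(np.round(c,4),[np.linalg.norm(c[i]-c[(i+1)%4]).round(4) for i in range(4)],np.mean(c,0).round(4))
print('hole',p(395,311,.023),'pin',p(217,145,.104),'post',p(178,393,.084))
# trolley x axis direction
dx=(c[3]-c[0]+c[2]-c[1]);dy=(c[1]-c[0]+c[2]-c[3]);print('ang',np.degrees(np.arctan2(dx[1],dx[0])),np.degrees(np.arctan2(-dy[0],dy[1])))
E
```

```text
[[0.3746 0.2309]
 [0.3751 0.3659]
 [0.5096 0.3657]
 [0.5098 0.2298]] [np.float64(0.135), np.float64(0.1345), np.float64(0.1359), np.float64(0.1352)] [0.4423 0.2981]
hole [0.47071835 0.33926029] pin [0.4040036  0.27287029] post [0.48718183 0.25670295]
ang -0.2980407180236545 -0.060254097958558815
```

```bash
python3 - <<'E'
from h import *
print(go([.4042,.2728,.19],np.pi))
E
```

```text
(array([ 0.0664, -0.0176,  0.0394]), array([-0.0003,  0.0003,  0.0003]))
```

Request:
apply_moves([
  [[0.033, -0.009, 0.02, 0, 0, 0, -0.2], [0.066, -0.0176, 0.039, 0, 0, 0, -0.2], [0.0664, -0.0176, 0.039, 0, 0, 0, -0.2], [0.0664, -0.0176, 0.039, 0, 0, 0, -0.2], [0.0664, -0.0176, 0.039, 0, 0, 0, -0.2], [0.0664, -0.0176, 0.039, 0, 0, 0, -0.2], [0.0664, -0.0176, 0.039, 0, 0, 0, -0.2], [0.0664, -0.0176, 0.039, 0, 0, 0, -0.2]],
])

```text
time: 18.03
tool_pos: [0.4049, 0.2736, 0.1914]
tcp_rot: [-0.003, 3.139, 0.0]
wrist_force: [-0.2, 1.0, 0.3]
width: 0.603
```

```bash
python3 - <<'E'
from h import *
st,im=snap('wrist','w7');print(st['tool_pos'],st['tcp_rot'])
C=cam('wrist',st);print(proj(C,[.4042,.2728,.104]))
print(go([.4042,.2728,.07],np.pi,st))
import pickle;pickle.dump(st,open('w7.pkl','wb'))
E
```

```text
[0.40493273 0.27362298 0.1914291 ] [-2.62204629e-03  3.13903097e+00  7.77223200e-05]
[313.70269003 244.64441716]
(array([ 0.001 , -0.0008,  0.1214]), array([0.    , 0.0008, 0.0005]))
```

View pics/w7.png

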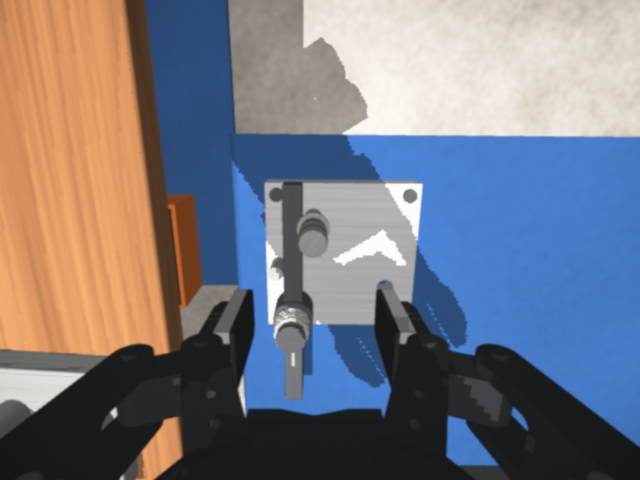

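The pin head top is at (313,241), close to the predicted (314,245). I'm descending and gripping it.

Request:
apply_moves([
  [[0.002, -0.0008, 0.04, 0, 0, 0, -0.2], [0.002, -0.0008, 0.075, 0, 0, 0, -0.2], [0.002, -0.0008, 0.1, 0, 0, 0, -0.2], [0.002, -0.0008, 0.115, 0, 0, 0, -0.2], [0.002, -0.0008, 0.1215, 0, 0, 0, -0.2], [0.002, -0.0008, 0.1215, 0, 0, 0, -0.2], [0.002, -0.0008, 0.1215, 0, 0, 0, 0.2], [0.002, -0.0008, 0.1215, 0, 0, 0, 0.4]],
], force=60)

```text
time: 18.75
tool_pos: [0.4026, 0.2727, 0.07]
tcp_rot: [-0.003, 3.139, 0.0]
wrist_force: [0.9, 0.2, 0.1]
width: 0.329
```

Request:
apply_moves([
  [[0, 0, 0, 0, 0, 0, 0.7], [0, 0, 0, 0, 0, 0, 1], [0, 0, 0, 0, 0, 0, 1], [0, 0, 0, 0, 0, 0, 1], [0, 0, 0, 0, 0, 0, 1], [0, 0, 0, 0, 0, 0, 1], [0, 0, 0, 0, 0, 0, 1], [0, 0, 0, 0, 0, 0, 1]],
], force=110)

```text
time: 19.42
tool_pos: [0.4027, 0.2726, 0.0704]
tcp_rot: [-0.003, 3.138, 0.001]
wrist_force: [-0.8, -0.6, 7.0]
width: 0.205
```

```bash
python3 - <<'E'
from h import *
for _ in range(3):
  st=readout.read_state();print(st['tool_pos'],st['tcp_rot'],st['width'],st['wrist_force'],st['torque'])
  read_camera('top')
E
```

```text
[0.40265664 0.27262798 0.07043518] [-3.33862670e-03  3.13816018e+00  6.32917269e-04] 0.20489445579342783 [-0.81114061 -0.58851454  6.95372428] [-0.16958425  0.08203315  0.00236048]
[0.40269011 0.27265314 0.07047904] [-3.37550529e-03  3.13808048e+00  7.09497187e-04] 0.20468726616746838 [-1.35366398  0.08009208  6.56207414] [-0.16699341  0.10892112 -0.04974441]
[0.40268195 0.27265671 0.0704938 ] [-3.35849274e-03  3.13808393e+00  7.21874034e-04] 0.2051884473526958 [ 0.01288738 -0.76017839  6.14290995] [-0.11228228  0.0398947  -0.00205459]
```

Request:
apply_moves([
  [[0, 0, -0.01, 0, 0, 0, 1], [0, 0, -0.025, 0, 0, 0, 1], [0, 0, -0.045, 0, 0, 0, 1], [0, 0, -0.065, 0, 0, 0, 1], [0, 0, -0.072, 0, 0, 0, 1], [0, -0.005, -0.072, 0, 0, 0, 1], [-0.001, -0.025, -0.072, 0, 0, 0, 1], [-0.001, -0.037, -0.072, 0, 0, 0, 1]],
])

```text
time: 20.23
tool_pos: [0.4013, 0.2334, 0.1395]
tcp_rot: [0.005, -3.14, 0.005]
wrist_force: [-0.3, -0.3, -1.2]
width: 0.204
```

```bash
python3 - <<'E'
from h import *
st=readout.read_state();print(st['tool_pos'],st['tcp_rot'],st['width'],st['wrist_force'],st['torque'])
snap('scene','s2',(380,130,540,280),4);snap('wrist','w8')
E
```

```text
[0.40125092 0.23338411 0.13949192] [ 0.00469562 -3.1401704   0.00461558] 0.20389281315035276 [-0.33590176 -0.28169393 -1.22734545] [-0.06055006 -0.00452356  0.05204235]
```

View pics/s2.png

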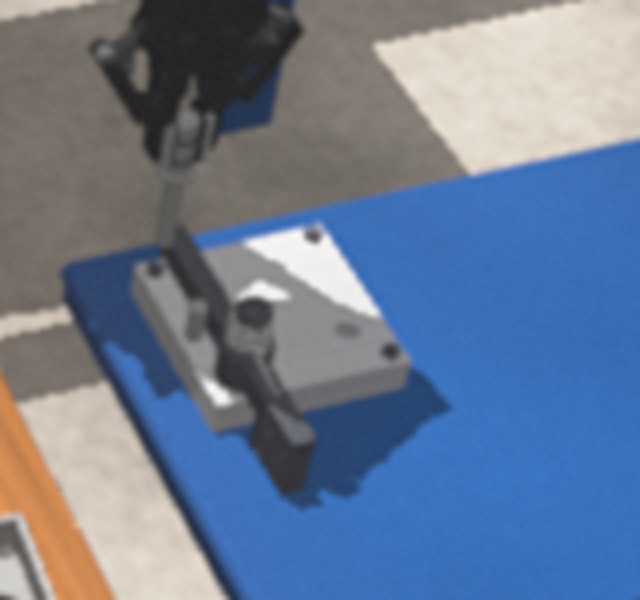

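View pics/w8.png

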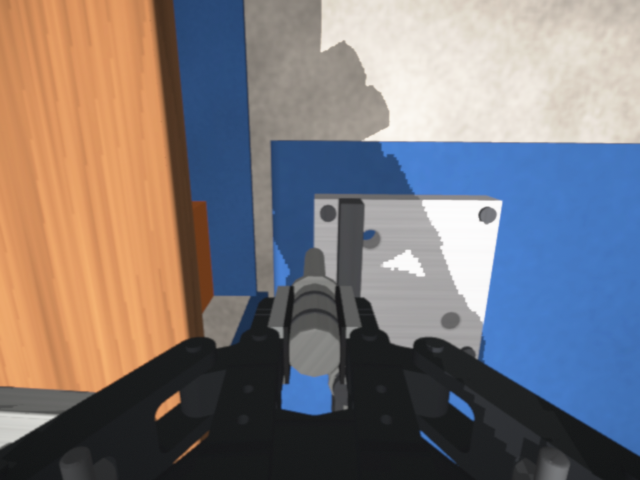

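Request:
apply_moves([
  [[0, 0, 0, 0, 0, 0, 1], [0, 0, 0.01, 0, 0, 0, 1], [0, 0, 0.025, 0, 0, 0, 1], [0, 0, 0.035, 0, 0, 0, 1], [0, 0, 0.042, 0, 0, 0, 1], [0, 0, 0.042, 0, 0, 0, 1], [0, 0, 0.042, 0, 0, 0, 1], [0, 0, 0.042, 0, 0, 0, 1]],
])

```text
time: 21.0
tool_pos: [0.4024, 0.2351, 0.0986]
tcp_rot: [-0.004, 3.141, -0.002]
wrist_force: [0.1, 0.5, -1.7]
width: 0.207
```

```bash
cat >> h.py <<'E'
L0=np.array([.4027,.2726]) # TCP xy with pin in lock hole
def piv(): return L0-np.array([-.085,.017])
def arc(phis,z,st,piv=None):
    P=L0-np.array([-.085,.017])
    for p in phis:
        t=[P[0]-.086*np.cos(p),P[1]+.086*np.sin(p),z];a,b=go(t,np.pi-p,st);print(list(a)+[round(b[2],4)],'tilt',b[:2])
E
python3 - <<'E'
from h import *
st=readout.read_state();print(st['tool_pos'],st['tcp_rot'],st['width'],st['wrist_force'],st['torque'])
arc(np.linspace(-.2348,.30,8),.0994,st)
snap('wrist','w9')
E
```

```text
[0.40238266 0.23508416 0.09862551] [-3.53024881e-03  3.14137471e+00 -2.06969027e-03] 0.2068459919289941 [ 0.14923887  0.47714862 -1.707851  ] [0.04696419 0.02153993 0.0170362 ]
[np.float64(-0.0017), np.float64(0.0005), np.float64(-0.0008), np.float64(-0.074)] tilt [-0.0004  0.    ]
[np.float64(-0.0004), np.float64(0.0069), np.float64(-0.0008), np.float64(-0.0497)] tilt [-0.0004  0.    ]
[np.float64(0.0004), np.float64(0.0135), np.float64(-0.0008), np.float64(-0.0254)] tilt [-0.0004  0.0001]
[np.float64(0.0006), np.float64(0.02), np.float64(-0.0008), np.float64(-0.0011)] tilt [-0.0004  0.0001]
[np.float64(0.0004), np.float64(0.0266), np.float64(-0.0008), np.float64(0.0233)] tilt [-0.0004  0.0001]
[np.float64(-0.0003), np.float64(0.0331), np.float64(-0.0008), np.float64(0.0476)] tilt [-0.0004  0.0001]
[np.float64(-0.0015), np.float64(0.0396), np.float64(-0.0008), np.float64(0.0719)] tilt [-0.0004  0.0001]
[np.float64(-0.0033), np.float64(0.0459), np.float64(-0.0008), np.float64(0.0962)] tilt [-0.0004  0.0001]
```

View pics/w9.png

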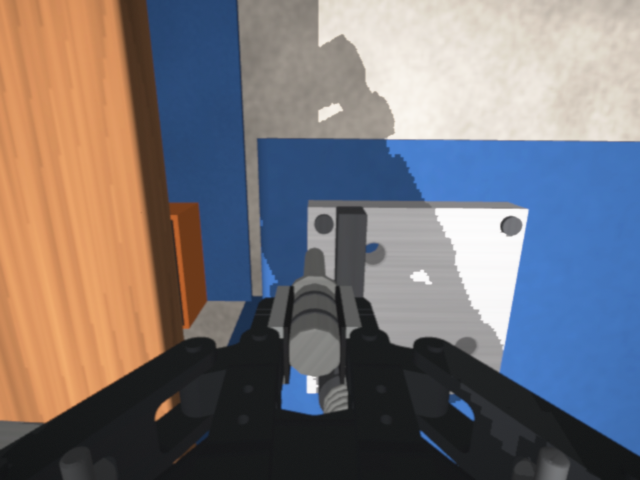

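The pin shank at (315,265) is on the bench side of the handle at (350,260). I'm starting the sweep.

Request:
apply_moves([
  [[0, 0.002, -0.001, 0, 0, -0.03, 1], [0, 0.007, -0.001, 0, 0, -0.03, 1], [0.0004, 0.0135, -0.001, 0, 0, -0.02, 1], [0.0006, 0.02, -0.001, 0, 0, -0.001, 1], [0.0004, 0.0266, -0.001, 0, 0, 0.0233, 1], [-0.0003, 0.0331, -0.001, 0, 0, 0.0476, 1], [-0.0015, 0.0396, -0.001, 0, 0, 0.0719, 1], [-0.0033, 0.0459, -0.001, 0, 0, 0.0962, 1]],
])

```text
time: 21.72
tool_pos: [0.405, 0.2797, 0.0997]
tcp_rot: [-0.478, -3.105, 0.007]
wrist_force: [-0.7, -5.8, 1.1]
width: 0.209
```

```bash
python3 - <<'E'
from h import *
st=readout.read_state();print(st['tool_pos'],st['tcp_rot'],st['width'],st['wrist_force'],st['torque'])
P=piv();d=st['tool_pos'][:2]-P;print('r,phi',np.hypot(*d),np.arctan2(d[1],-d[0]))
arc(np.linspace(.30,.85,9)[1:],.0994,st)
snap('wrist','w10')
E
```

```text
[0.40497868 0.27972844 0.09966364] [-0.47811729 -3.10484816  0.0074363 ] 0.20929198436168048 [-0.69212235 -5.79365687  1.10679228] [-1.24590246  0.27207474  0.02197024]
r,phi 0.08616842761090282 0.28380961981303504
[np.float64(-0.0003), np.float64(0.0073), np.float64(0.0002), np.float64(0.0201)] tilt [-0.0015  0.0002]
[np.float64(-0.0009), np.float64(0.0132), np.float64(0.0002), np.float64(0.042)] tilt [-0.0015  0.0003]
[np.float64(-0.0019), np.float64(0.019), np.float64(0.0002), np.float64(0.0639)] tilt [-0.0015  0.0003]
[np.float64(-0.0033), np.float64(0.0248), np.float64(0.0001), np.float64(0.0858)] tilt [-0.0015  0.0004]
[np.float64(-0.005), np.float64(0.0304), np.float64(0.0001), np.float64(0.1076)] tilt [-0.0015  0.0004]
[np.float64(-0.0072), np.float64(0.0359), np.float64(0.0001), np.float64(0.1295)] tilt [-0.0014  0.0005]
[np.float64(-0.0097), np.float64(0.0413), np.float64(0.0001), np.float64(0.1514)] tilt [-0.0014  0.0005]
[np.float64(-0.0126), np.float64(0.0464), np.float64(0.0001), np.float64(0.1733)] tilt [-0.0014  0.0006]
```

View pics/w10.png

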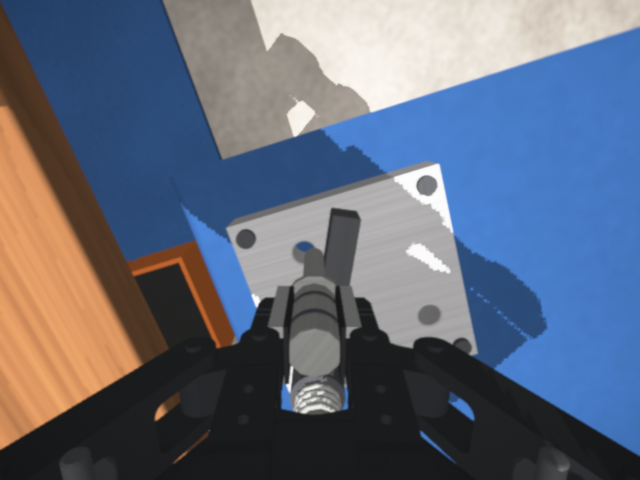

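Working: the lever is turning with the pin and the push is 6 N. I'll continue the sweep.

Request:
apply_moves([
  [[-0.0003, 0.0073, 0, 0, 0, 0.02, 1], [-0.0009, 0.0132, 0, 0, 0, 0.042, 1], [-0.0019, 0.019, 0, 0, 0, 0.064, 1], [-0.0033, 0.0248, 0, 0, 0, 0.086, 1], [-0.005, 0.0304, 0, 0, 0, 0.1076, 1], [-0.0072, 0.0359, 0, 0, 0, 0.1295, 1], [-0.0097, 0.0413, 0, 0, 0, 0.1514, 1], [-0.0126, 0.0464, 0, 0, 0, 0.1733, 1]],
])

```text
time: 22.43
tool_pos: [0.4291, 0.3198, 0.0988]
tcp_rot: [-1.292, -2.861, 0.011]
wrist_force: [-4.9, -4.7, 2.5]
width: 0.203
```

```bash
python3 - <<'E'
from h import *
st=readout.read_state();print(st['tool_pos'],st['tcp_rot'],st['width'],st['wrist_force'],st['torque'])
P=piv();d=st['tool_pos'][:2]-P;print('r,phi',np.hypot(*d),np.arctan2(d[1],-d[0]))
arc(np.linspace(.85,1.36,9)[1:],.0994,st)
E
```

```text
[0.42905423 0.31979405 0.09883117] [-1.29176857 -2.86136433  0.01091324] 0.20349627710939142 [-4.87781399 -4.67860235  2.45121545] [-1.12718460e+00  1.09720508e+00  2.30167220e-04]
r,phi 0.08694942257653612 0.830534328174523
[np.float64(-0.0011), np.float64(0.0072), np.float64(-0.0006), np.float64(0.0209)] tilt [-0.0023  0.0004]
[np.float64(-0.0017), np.float64(0.0126), np.float64(-0.0007), np.float64(0.0412)] tilt [-0.0023  0.0004]
[np.float64(-0.0025), np.float64(0.018), np.float64(-0.0007), np.float64(0.0615)] tilt [-0.0023  0.0005]
[np.float64(-0.0038), np.float64(0.0234), np.float64(-0.0007), np.float64(0.0818)] tilt [-0.0022  0.0006]
[np.float64(-0.0053), np.float64(0.0286), np.float64(-0.0008), np.float64(0.1021)] tilt [-0.0022  0.0007]
[np.float64(-0.0072), np.float64(0.0338), np.float64(-0.0008), np.float64(0.1224)] tilt [-0.0022  0.0007]
[np.float64(-0.0094), np.float64(0.0388), np.float64(-0.0008), np.float64(0.1426)] tilt [-0.0022  0.0008]
[np.float64(-0.012), np.float64(0.0436), np.float64(-0.0009), np.float64(0.1629)] tilt [-0.0022  0.0009]
```

Request:
apply_moves([
  [[-0.0008, 0.0072, -0.0005, 0, 0, 0.021, 1], [-0.0015, 0.0126, -0.0005, 0, 0, 0.041, 1], [-0.0025, 0.018, -0.0005, 0, 0, 0.0615, 1], [-0.0038, 0.0234, -0.0005, 0, 0, 0.082, 1], [-0.0053, 0.0286, -0.0005, 0, 0, 0.102, 1], [-0.0072, 0.0338, -0.0005, 0, 0, 0.1225, 1], [-0.0094, 0.0388, -0.0005, 0, 0, 0.1425, 1], [-0.012, 0.0436, -0.0005, 0, 0, 0.163, 1]],
])

```text
time: 23.1
tool_pos: [0.4681, 0.3407, 0.0989]
tcp_rot: [-1.974, -2.439, 0.012]
wrist_force: [-9.7, -1.2, 1.6]
width: 0.205
```

```bash
python3 - <<'E'
from h import *
for _ in range(3):
  st=readout.read_state();print(st['tool_pos'],st['tcp_rot'],st['width'],st['wrist_force'],st['torque'])
  snap('wrist','w11')
P=piv();d=st['tool_pos'][:2]-P;print('r,phi',np.hypot(*d),np.arctan2(d[1],-d[0]))
arc([1.36],.0994,st)
C=cam('wrist',st);print(proj(C,[L0[0]+.067,L0[1]+.067,.023]))
E
```

```text
[0.46809172 0.34066058 0.09885196] [-1.97392627 -2.43910615  0.01248231] 0.20496696281447024 [-9.69108324 -1.21837029  1.58139225] [-0.2174555   1.8403959  -0.01870555]
[0.46928684 0.34100209 0.09894871] [-1.97847449 -2.43648838  0.01019253] 0.20581456440922272 [-5.92549897 -1.43350283 -0.32849116] [-0.2247243   1.49153805  0.0147304 ]
[0.46891123 0.34086618 0.09886594] [-1.97280184 -2.44091312  0.01063385] 0.206710582386731 [-6.8893811  -0.96443079  2.17326925] [-0.26462096  1.57378572 -0.00615247]
r,phi 0.08731173328913903 1.353908074412161
[np.float64(-0.0013), np.float64(0.0005), np.float64(-0.0005), np.float64(0.0002)] tilt [-0.0023  0.0006]
[316.27256494 252.2118981 ]
```

View pics/w11.png

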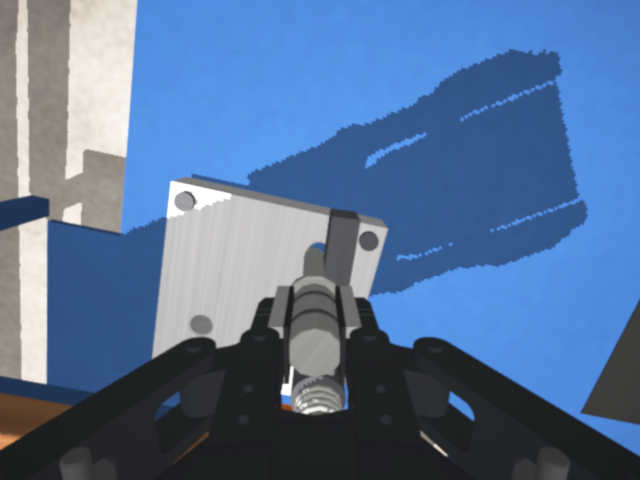

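```bash
python3 - <<'E'
from h import *
st=readout.read_state();C=cam('wrist',st);M=R.from_rotvec(st['tcp_rot']).as_matrix()
for o in [(0,0,.0724),(0.006,0,.0724),(0,.006,.0724),(0,0,-.0336),(.01,0,-.0336)]: print(o,proj(C,st['tool_pos']+M@np.array(o)))
im=cv2.imread('pics/w11.png');cv2.imwrite('pics/w11b.png',cv2.resize(im[200:400,220:420],None,fx=3,fy=3,interpolation=cv2.INTER_CUBIC))
E
```

```text
(0, 0, 0.0724) [314.61481743 252.02757654]
(0.006, 0, 0.0724) [314.62525236 242.81329976]
(0, 0.006, 0.0724) [324.23905865 252.03631545]
(0, 0, -0.0336) [314.77161096 348.96516255]
(0.01, 0, -0.0336) [314.80737836 322.82322284]
```

View pics/w11b.png

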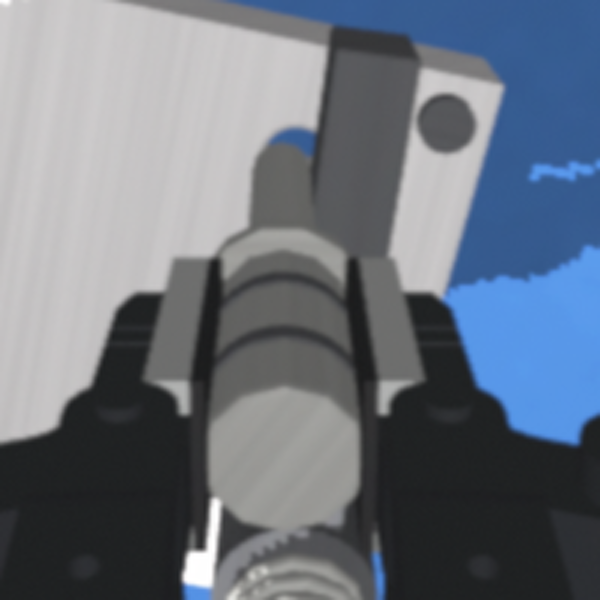

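Request:
apply_moves([
  [[-0.0018, 0.0012, 0, -0.002, 0, 0, 1], [-0.0018, 0.0012, 0, -0.002, 0, 0, 1], [-0.0018, 0.0012, 0, -0.002, 0, 0, 1], [-0.0018, 0.0012, 0.003, -0.002, 0, 0, 1], [-0.0018, 0.0012, 0.006, -0.002, 0, 0, 1], [-0.0018, 0.0012, 0.008, -0.002, 0, 0, 1], [-0.0018, 0.0012, 0.01, -0.002, 0, 0, 1], [-0.0018, 0.0012, 0.01, -0.002, 0, 0, 1]],
])

```text
time: 23.92
tool_pos: [0.4703, 0.3398, 0.0892]
tcp_rot: [1.972, 2.444, -0.001]
wrist_force: [-7.1, -0.3, 0.4]
width: 0.204
```

```bash
python3 - <<'E'
from h import *
for _ in range(2):
  st=readout.read_state();print(st['tool_pos'],st['tcp_rot'],st['width'],st['wrist_force'],st['torque'])
  snap('wrist','w12',(220,200,420,400),3)
arc([1.36],.0994,st)
E
```

```text
[0.47029038 0.33976461 0.08916712] [ 1.97198689e+00  2.44448606e+00 -8.84534098e-04] 0.2041987123059164 [-7.13595738 -0.2724982   0.36052726] [-0.01445026  1.40962848 -0.01992174]
[0.47028283 0.33976425 0.08914452] [ 1.97209368e+00  2.44444947e+00 -9.25708987e-04] 0.20415412011752865 [-6.53556154  0.74804684  1.06159196] [0.01713605 1.39677963 0.03817588]
[np.float64(0.0), np.float64(-0.0006), np.float64(-0.0103), np.float64(0.0007)] tilt [0.     0.0003]
```

View pics/w12.png

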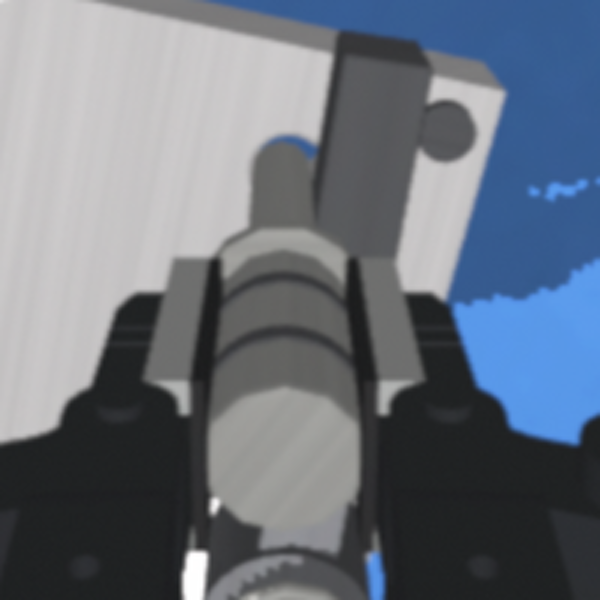

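The tip is 6 mm into the open hole with no vertical force. I'm pushing it home.

Request:
apply_moves([
  [[0, 0.0006, 0.002, 0, 0, 0, 1], [0, 0.0006, 0.005, 0, 0, 0, 1], [0, 0.0006, 0.008, 0, 0, 0, 1], [0, 0.0006, 0.011, 0, 0, 0, 1], [0, 0.0006, 0.014, 0, 0, 0, 1], [0, 0.0006, 0.017, 0, 0, 0, 1], [0, 0.0006, 0.0185, 0, 0, 0, 1], [0, 0.0006, 0.0185, 0, 0, 0, 1]],
])

```text
time: 24.68
tool_pos: [0.4709, 0.3397, 0.0706]
tcp_rot: [1.972, 2.444, -0.002]
wrist_force: [-8.1, 0.1, 1.5]
width: 0.205
```

```bash
python3 - <<'E'
from h import *
for _ in range(2):
  st=readout.read_state();print(st['tool_pos'],st['tcp_rot'],st['width'],st['wrist_force'],st['torque'])
  snap('wrist','w13',(220,200,420,400),3)
snap('scene','s3',(380,130,540,280),4)
E
```

```text
[0.47085094 0.33973882 0.07058247] [ 1.97203796e+00  2.44443541e+00 -1.57169857e-03] 0.20494826088741644 [-8.07301058  0.09946274  1.5358766 ] [ 5.95039559e-04  1.40375712e+00 -2.80038186e-02]
[0.4708282  0.33973297 0.07060549] [ 1.97202942e+00  2.44444281e+00 -1.56504428e-03] 0.20425222333657062 [-7.1636686  -0.46946973  0.81802497] [0.03421368 1.40707615 0.02430341]
```

View pics/s3.png

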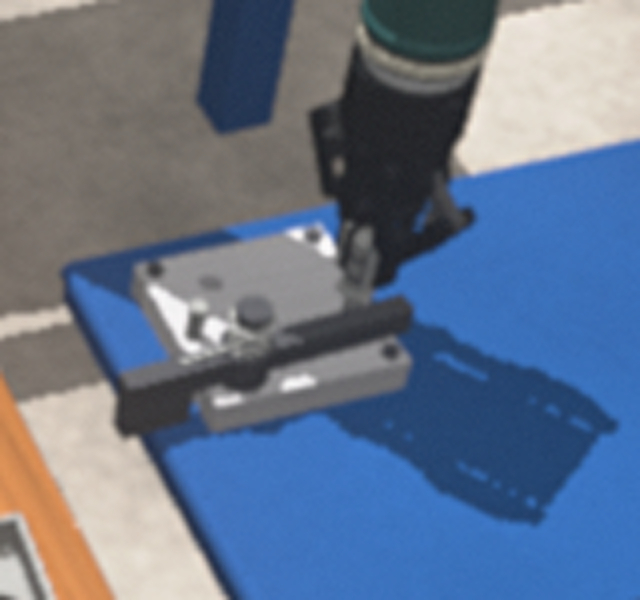

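The pin is home (z 0.0706 against 0.0704 in the lock hole) and the lever is open. I'm releasing it and lifting.

Request:
apply_moves([
  [[0, 0, 0, 0, 0, 0, 0.4], [0, 0, 0, 0, 0, 0, 0.2], [0, 0, 0, 0, 0, 0, 0], [0, 0, 0, 0, 0, 0, -0.1], [0, 0, 0, 0, 0, 0, -0.2], [0, 0, -0.02, 0, 0, 0, -0.2], [0, 0, -0.05, 0, 0, 0, -0.2], [0, 0, -0.09, 0, 0, 0, -0.2]],
])

```text
time: 25.5
tool_pos: [0.4715, 0.3384, 0.1591]
tcp_rot: [1.97, 2.443, -0.004]
wrist_force: [1.2, 0.2, 0.2]
width: 0.602
```

```bash
python3 - <<'E'
from h import *
st=readout.read_state();print(st['tool_pos'],st['tcp_rot'],st['width'],st['wrist_force'],st['q'].round(2))
snap('wrist','w14')
snap('scene','s4',(380,130,540,280),4)
# tray bar hover, tray x axis yaw -4deg; jaws along tray y
for y in (0,np.pi): print(go([.62,-.16,.25],y-np.radians(3.96),st))
E
```

```text
[0.47148056 0.33844825 0.15908072] [ 1.9698578   2.44348409 -0.00368935] 0.6017513127907549 [1.18263214 0.22965827 0.18118822] [ 0.58  0.14  1.89 -0.    1.11  0.37]
(array([-0.519 ,  0.0394, -0.089 ]), array([0.0011, 0.0008, 0.5901]))
(array([-0.519 ,  0.0394, -0.089 ]), array([-0.0008,  0.001 , -0.4099]))
```

View pics/w14.png

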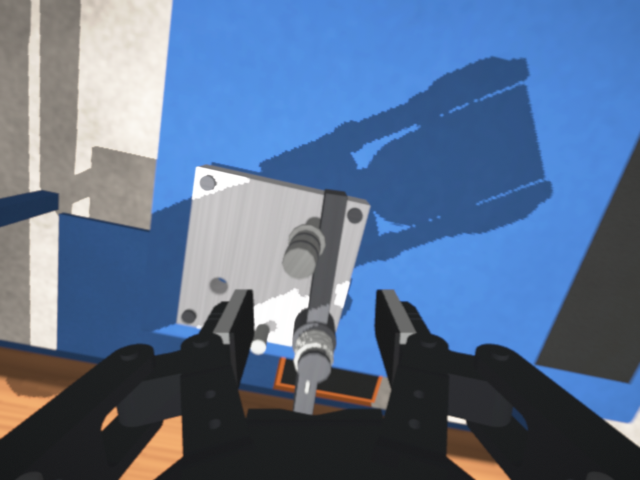

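View pics/s4.png

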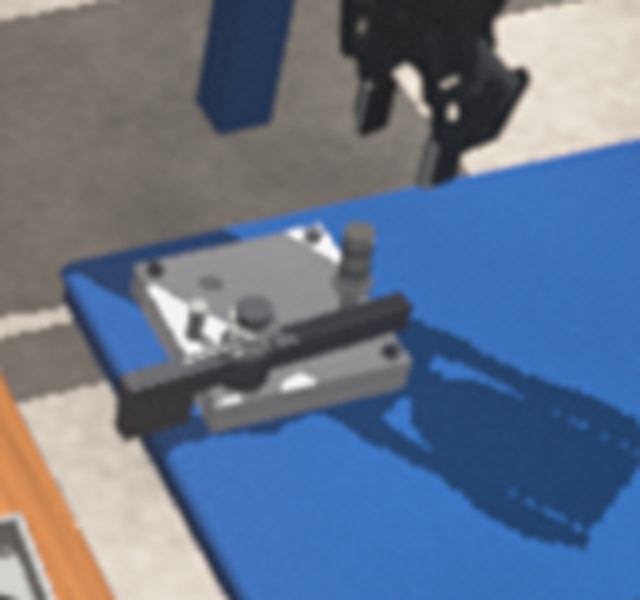

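The lever is pinned open and the pin stands in the open hole at (300,255). Now I go to the tray bar.

Request:
apply_moves([
  [[0, 0, -0.04, 0, 0, -0.03, -0.4], [-0.03, 0.002, -0.065, 0, 0, -0.06, -0.4], [-0.07, 0.005, -0.075, 0, 0, -0.1, -0.4], [-0.11, 0.01, -0.075, 0, 0, -0.14, -0.4], [-0.15, 0.013, -0.075, 0, 0, -0.18, -0.4], [-0.19, 0.016, -0.075, 0, 0, -0.22, -0.4], [-0.23, 0.019, -0.075, 0, 0, -0.26, -0.4], [-0.27, 0.022, -0.075, 0, 0, -0.3, -0.4]],
])

```text
time: 26.27
tool_pos: [0.5491, 0.0909, 0.2373]
tcp_rot: [0.734, 3.047, 0.003]
wrist_force: [1.4, 0.3, -0.8]
width: 0.699
```

```bash
python3 - <<'E'
from h import *
st=readout.read_state();print(st['tool_pos'],st['tcp_rot'])
print(go([.63,-.168,.20],np.pi-np.radians(3.96),st))
E
```

```text
[0.54907525 0.09089315 0.23725516] [7.34165232e-01 3.04677897e+00 3.04647639e-03]
(array([-0.1897, -0.1938,  0.0379]), array([ 0.0007,  0.0024, -0.1285]))
```

Request:
apply_moves([
  [[-0.028, -0.029, 0, 0, 0, -0.03, -0.4], [-0.056, -0.058, 0, 0, 0, -0.06, -0.4], [-0.084, -0.087, 0, 0, 0, -0.09, -0.4], [-0.112, -0.116, 0, 0, 0, -0.11, -0.4], [-0.14, -0.145, 0.01, 0, 0, -0.1285, -0.4], [-0.168, -0.174, 0.025, 0, 0, -0.1285, -0.4], [-0.19, -0.194, 0.038, 0, 0, -0.1285, -0.4], [-0.19, -0.194, 0.038, 0, 0, -0.1285, -0.4]],
])

```text
time: 26.93
tool_pos: [0.6278, -0.1727, 0.1958]
tcp_rot: [0.125, 3.136, -0.003]
wrist_force: [-0.3, -0.6, -0.5]
width: 0.697
```

Request:
apply_moves([
  [[0, 0, 0, 0, 0, 0, -0.4], [0, 0, 0, 0, 0, 0, -0.4], [0, 0, 0, 0, 0, 0, -0.4], [0, 0, 0, 0, 0, 0, -0.4], [0, 0, 0, 0, 0, 0, -0.4], [0, 0, 0, 0, 0, 0, -0.4], [0, 0, 0, 0, 0, 0, -0.4], [0, 0, 0, 0, 0, 0, -0.4]],
])

```text
time: 27.6
tool_pos: [0.6281, -0.1665, 0.1997]
tcp_rot: [0.116, 3.133, 0.0]
wrist_force: [0.2, -0.9, 0.7]
width: 0.701
```

```bash
python3 - <<'E'
from h import *
st,im=snap('wrist','w15');print(st['tool_pos'],st['tcp_rot'],st['q'].round(2))
C=cam('wrist',st);
for P in ([.623,-.1685,.084],[.6679,-.1716,.084],[.578,-.165,.084]):print(proj(C,P))
import pickle;pickle.dump(st,open('w15.pkl','wb'))
E
```

```text
[ 0.62806264 -0.16653301  0.19967165] [1.16130149e-01 3.13276815e+00 2.85106025e-05] [-0.3   0.23  1.7   0.    1.2  -1.8 ]
[311.65424239 227.16816278]
[312.03058981 283.76048475]
[311.79977553 164.6184713 ]
```

View pics/w15.png

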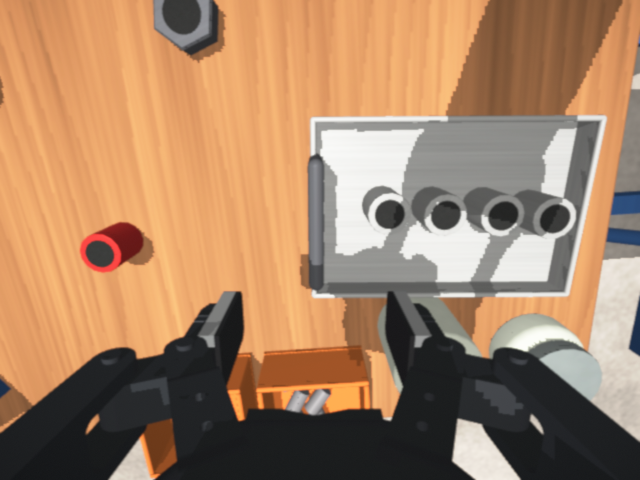

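```bash
python3 - <<'E'
from h import *
print(go([.6235,-.167,.0585],np.pi-np.radians(3.96)))
E
```

```text
(array([ 0.0054, -0.0007,  0.141 ]), array([ 0.0001,  0.0021, -0.0017]))
```

Request:
apply_moves([
  [[0.005, -0.0005, 0.04, 0, 0.002, -0.0017, -0.4], [0.005, -0.0005, 0.08, 0, 0.002, -0.0017, -0.4], [0.005, -0.0005, 0.12, 0, 0.002, -0.0017, -0.4], [0.005, -0.0005, 0.141, 0, 0.002, -0.0017, -0.4], [0.005, -0.0005, 0.141, 0, 0.002, -0.0017, -0.2], [0.005, -0.0005, 0.141, 0, 0.002, -0.0017, 0.2], [0.005, -0.0005, 0.141, 0, 0.002, -0.0017, 0.5], [0.005, -0.0005, 0.141, 0, 0.002, -0.0017, 0.7]],
], force=40)

```text
time: 28.32
tool_pos: [0.6263, -0.1676, 0.0614]
tcp_rot: [0.11, 3.135, -0.001]
wrist_force: [0.6, 16.1, 0.1]
width: 0.181
```

Request:
apply_moves([
  [[0, 0, 0, 0, 0, 0, 0.8], [0, 0, 0, 0, 0, 0, 0.9], [0, 0, 0, 0, 0, 0, 1], [0, 0, 0, 0, 0, 0, 1], [0, 0, 0, 0, 0, 0, 1], [0, 0, 0, 0, 0, 0, 1], [0, 0, 0, 0, 0, 0, 1], [0, 0, 0, 0, 0, 0, 1]],
], force=80)

```text
time: 28.98
tool_pos: [0.6262, -0.167, 0.0616]
tcp_rot: [0.109, 3.134, 0.0]
wrist_force: [0.6, 2.6, 6.5]
width: 0.11
```

```bash
python3 - <<'E'
from h import *
for _ in range(2):
  st=readout.read_state();print(st['tool_pos'],st['tcp_rot'],st['width'],st['wrist_force'],st['torque'])
  snap('wrist','w16')
snap('scene','s5',(260,180,460,360),3.3)
E
```

```text
[ 0.62623426 -0.16700208  0.06164168] [1.09086996e-01 3.13444772e+00 1.22819176e-04] 0.11020766479301962 [0.59370832 2.64130013 6.48419668] [ 0.65055228 -0.0113385  -0.06630282]
[ 0.62625728 -0.1670223   0.06165659] [1.09119156e-01 3.13441200e+00 7.71283523e-05] 0.10921215533307894 [-0.14889435  3.79361807  6.61854429] [ 0.63918457 -0.04394565 -0.0358127 ]
```

View pics/w16.png

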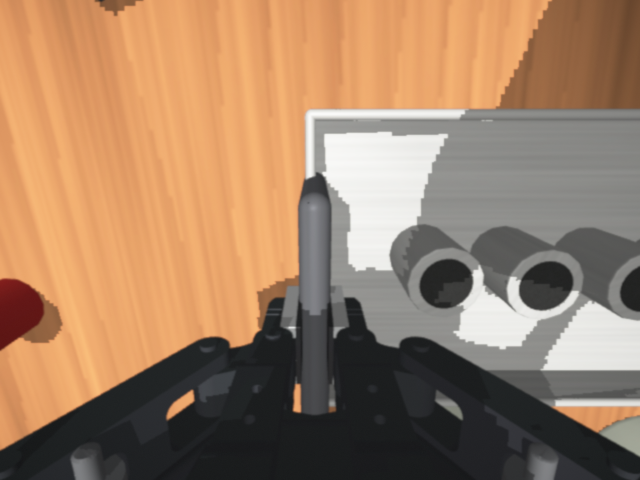

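View pics/s5.png

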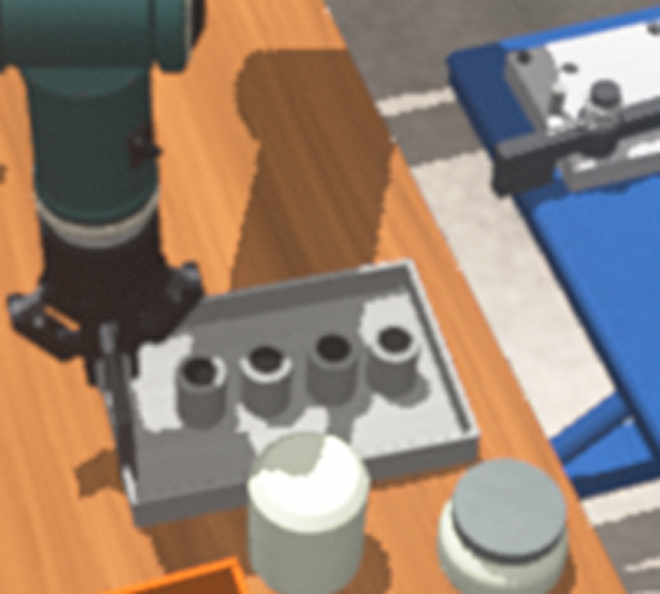

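The bar is gripped and all four bushings stand upright. I'm starting to slide gently while turning the tray square.

Request:
apply_moves([
  [[0.001, 0.003, 0, 0, 0, -0.002, 1], [0.002, 0.009, 0, 0, 0, -0.005, 1], [0.004, 0.018, 0, 0, 0, -0.008, 1], [0.006, 0.028, 0, 0, 0, -0.011, 1], [0.009, 0.038, 0, 0, 0, -0.014, 1], [0.012, 0.049, 0, 0, 0, -0.017, 1], [0.0145, 0.059, 0, 0, 0, -0.02, 1], [0.0168, 0.069, 0, 0, 0, -0.022, 1]],
])

```text
time: 29.8
tool_pos: [0.6152, -0.1004, 0.0616]
tcp_rot: [-0.0, 3.134, -0.009]
wrist_force: [2.1, -9.9, 3.7]
width: 0.109
```

```bash
python3 - <<'E'
from h import *
for _ in range(2):
  st=readout.read_state();print(st['tool_pos'],st['tcp_rot'],st['width'],st['wrist_force'],st['torque'])
  st2,im=snap('top','t8',(60,100,400,355),2.2)
print(go([.606,.0,st['tool_pos'][2]],np.pi,st))
E
```

```text
[ 0.61521678 -0.10042912  0.06164375] [-1.58600986e-04  3.13364969e+00 -8.79661138e-03] 0.10890596603620716 [ 2.10309968 -9.91306586  3.69730954] [-1.4022825  -0.37668295 -0.25342666]
[ 0.61485992 -0.09828758  0.06165875] [-7.86846032e-04  3.13422793e+00 -5.67828628e-03] 0.10618805913507791 [ 1.09081874 -4.53370987  4.18061949] [-0.76115506 -0.12413229 -0.33583305]
(array([ 0.0088,  0.0983, -0.0004]), array([-0.0012,  0.0023,  0.0002]))
```

View pics/t8.png

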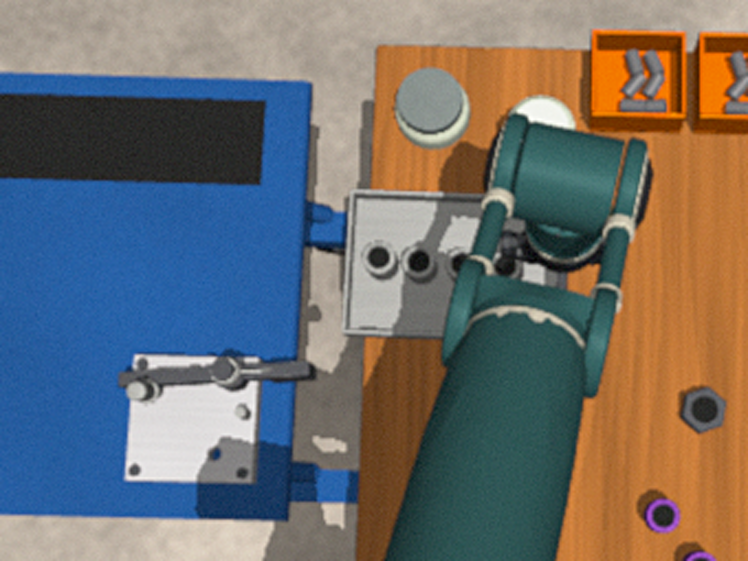

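The tray is square to the deck. Its near edge clears the lever finger (310,370) and its far edge clears the tin. I'm continuing.

Request:
apply_moves([
  [[0.001, 0.005, 0, 0, 0, 0, 1], [0.002, 0.015, 0, 0, 0, 0, 1], [0.003, 0.026, 0, 0, 0, 0, 1], [0.004, 0.037, 0, 0, 0, 0, 1], [0.005, 0.048, 0, 0, 0, 0, 1], [0.005, 0.059, 0, 0, 0, 0, 1], [0.005, 0.07, 0, 0, 0, 0, 1], [0.005, 0.081, 0, 0, 0, 0, 1]],
])

```text
time: 30.57
tool_pos: [0.6097, -0.0196, 0.0616]
tcp_rot: [-0.001, 3.135, -0.009]
wrist_force: [0.8, -12.1, 6.7]
width: 0.109
```

```bash
python3 - <<'E'
from h import *
st=readout.read_state();print(st['tool_pos'],st['tcp_rot'],st['width'],st['wrist_force'],st['torque'])
E
```

```text
[ 0.60974661 -0.01960055  0.06164409] [-1.37343245e-03  3.13520951e+00 -9.11601008e-03] 0.10872595908457844 [  0.79368103 -12.09686823   6.72801834] [-1.76336042 -0.01541677  0.0134971 ]
```

Request:
apply_moves([
  [[0, 0.01, 0, 0, 0, 0, 1], [0, 0.02, 0, 0, 0, 0, 1], [0, 0.03, 0, 0, 0, 0, 1], [0, 0.04, 0, 0, 0, 0, 1], [0, 0.05, 0, 0, 0, 0, 1], [0, 0.06, 0, 0, 0, 0, 1], [0, 0.07, 0, 0, 0, 0, 1], [0, 0.08, 0, 0, 0, 0, 1]],
])

```text
time: 31.23
tool_pos: [0.6103, 0.0603, 0.0623]
tcp_rot: [-0.002, 3.134, -0.009]
wrist_force: [0.2, -13.8, 9.1]
width: 0.106
```

```bash
python3 - <<'E'
from h import *
st=readout.read_state();print(st['tool_pos'],st['tcp_rot'],st['width'],st['wrist_force'],st['torque'])
snap('scene','s6',(300,130,560,330),3)
E
```

```text
[0.6103269  0.0603092  0.06225963] [-1.66621974e-03  3.13444825e+00 -8.78490430e-03] 0.10586661541277385 [  0.15516663 -13.82073513   9.08814679] [-1.92016549 -0.00976956  0.03146139]
```

View pics/s6.png

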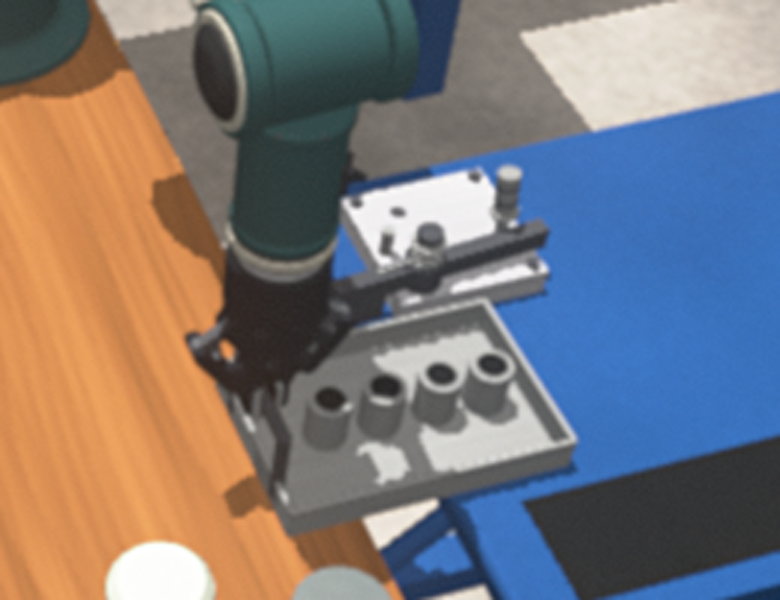

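The tray bridges the gap level with the bushings standing. I'm continuing and easing down 2 mm as the rear leaves the bench.

Request:
apply_moves([
  [[0, 0.01, 0, 0, 0, 0, 1], [0, 0.02, 0, 0, 0, 0, 1], [0, 0.03, 0, 0, 0, 0, 1], [0, 0.04, 0, 0, 0, 0, 1], [0, 0.05, 0, 0, 0, 0, 1], [0, 0.06, 0.0005, 0, 0, 0, 1], [0, 0.07, 0.001, 0, 0, 0, 1], [0, 0.08, 0.0015, 0, 0, 0, 1]],
])

```text
time: 31.95
tool_pos: [0.6091, 0.1407, 0.0596]
tcp_rot: [-0.001, 3.137, -0.008]
wrist_force: [0.9, -13.0, 9.3]
width: 0.107
```

Request:
apply_moves([
  [[0, 0.01, 0.0005, 0, 0, 0, 1], [0, 0.02, 0.0008, 0, 0, 0, 1], [0, 0.03, 0.0008, 0, 0, 0, 1], [0, 0.04, 0.0008, 0, 0, 0, 1], [0, 0.05, 0.0008, 0, 0, 0, 1], [0, 0.06, 0.0008, 0, 0, 0, 1], [0, 0.07, 0.0008, 0, 0, 0, 1], [0, 0.08, 0.0008, 0, 0, 0, 1]],
])

```text
time: 32.62
tool_pos: [0.6098, 0.2203, 0.0596]
tcp_rot: [-0.002, 3.137, -0.008]
wrist_force: [1.2, -13.8, 11.5]
width: 0.109
```

```bash
python3 - <<'E'
from h import *
st=readout.read_state();print(st['tool_pos'],st['tcp_rot'],st['width'],st['wrist_force'],st['torque'])
snap('scene','s7',(300,130,560,330),3)
E
```

```text
[0.60976636 0.2202839  0.05960489] [-1.56061814e-03  3.13652415e+00 -8.24173130e-03] 0.10921684973089404 [  1.22059083 -13.82408843  11.53013265] [-2.18413609 -0.02752916 -0.05622977]
```

View pics/s7.png

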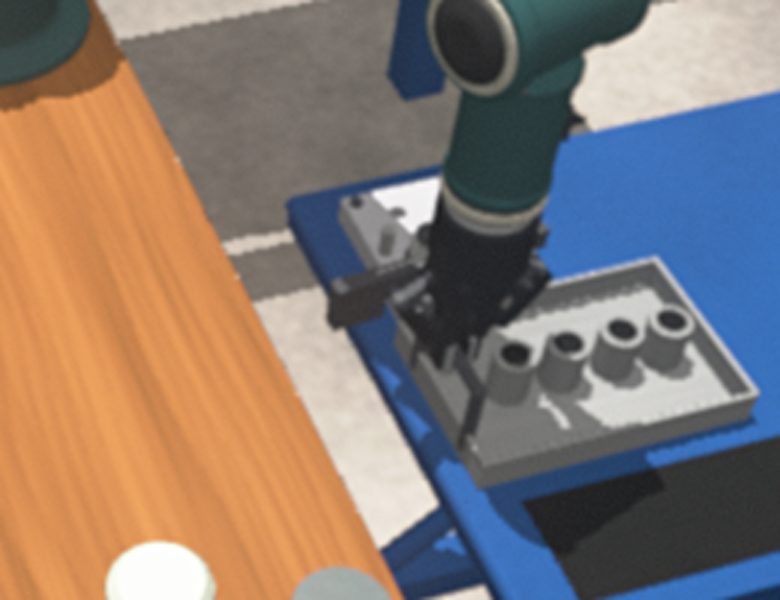

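The tray is on the deck, level. I'm pushing the last 8 cm and then stopping gently.

Request:
apply_moves([
  [[0, 0.011, 0, 0, 0, 0, 1], [0, 0.022, 0, 0, 0, 0, 1], [0, 0.034, 0, 0, 0, 0, 1], [0, 0.046, 0, 0, 0, 0, 1], [0, 0.058, 0, 0, 0, 0, 1], [0, 0.069, 0, 0, 0, 0, 1], [0, 0.077, 0, 0, 0, 0, 1], [0, 0.082, 0, 0, 0, 0, 1]],
])

```text
time: 33.33
tool_pos: [0.6096, 0.303, 0.0596]
tcp_rot: [-0.002, 3.137, -0.007]
wrist_force: [-0.1, -13.0, 11.4]
width: 0.107
```

Request:
apply_moves([
  [[0, 0, -0.0005, 0, 0, 0, 1], [0, 0, -0.0005, 0, 0, 0, 1], [0, 0, -0.0005, 0, 0, 0, 0.7], [0, 0, -0.0005, 0, 0, 0, 0.5], [0, 0, -0.0005, 0, 0, 0, 0.3], [0, 0, -0.0005, 0, 0, 0, 0], [0, 0, -0.0005, 0, 0, 0, -0.1], [0, 0, -0.0005, 0, 0, 0, -0.1]],
])

```text
time: 34.0
tool_pos: [0.6067, 0.3061, 0.0564]
tcp_rot: [-0.0, -3.141, -0.001]
wrist_force: [0.5, 0.9, -0.1]
width: 0.546
```

Request:
apply_moves([
  [[0, 0, -0.01, 0, 0, 0, -0.1], [0, 0, -0.03, 0, 0, 0, -0.1], [0, 0, -0.06, 0, 0, 0, -0.1], [0, 0, -0.1, 0, 0, 0, -0.1], [0, 0, -0.13, 0, 0, 0, -0.1], [0, 0, -0.15, 0, 0, 0, -0.1], [0, 0, -0.15, 0, 0, 0, -0.1], [0, 0, -0.15, 0, 0, 0, -0.1]],
])

```text
time: 34.67
tool_pos: [0.6082, 0.3065, 0.2097]
tcp_rot: [0.0, 3.137, 0.004]
wrist_force: [-0.2, -0.7, 0.0]
width: 0.55
```

```bash
python3 - <<'E'
from h import *
st=readout.read_state();print(st['tool_pos'],st['tcp_rot'],st['width'],st['wrist_force'],st['q'].round(2))
import pickle;pickle.dump(st,open('w17.pkl','wb'));snap('wrist','w17')
snap('scene','s8',(380,130,620,330),3)
E
```

```text
[0.60820969 0.30651568 0.20966964] [2.63318852e-04 3.13723081e+00 3.82325400e-03] 0.5498818046341919 [-0.22125487 -0.68987401  0.01876782] [ 0.43  0.29  1.62  0.    1.23 -1.14]
```

View pics/w17.png

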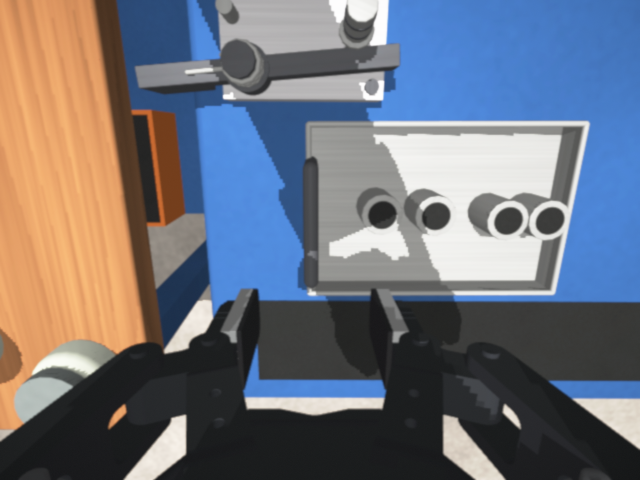

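View pics/s8.png

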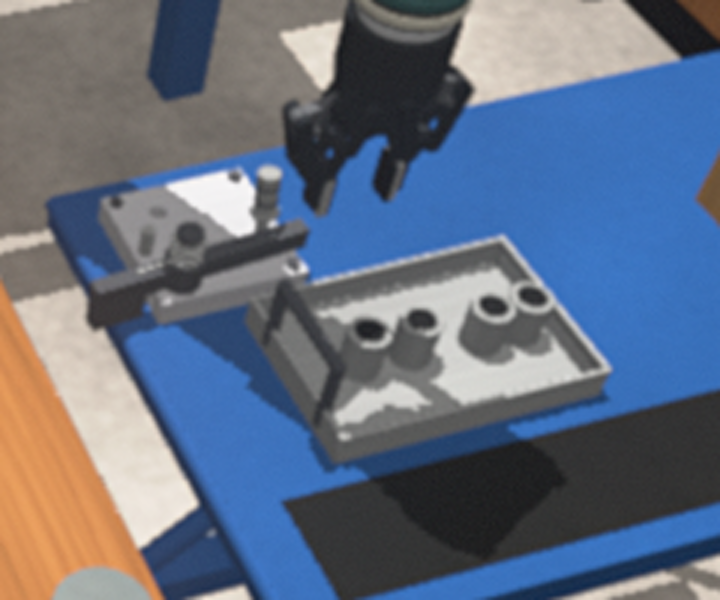

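The tray is on the deck with its rear past the lever (bar y 0.306, inner face at 0.264). Two bushings have slid a little forward, and all four are upright inside. Now for the pin.

```bash
python3 - <<'E'
from h import *
print(go([.4705,.3397,.20],1.782))
E
```

```text
(array([0.1357, 0.0342, 0.0058]), array([-5.000e-04, -4.000e-04,  4.327e-01]))
```

Request:
apply_moves([
  [[0.017, 0.004, 0, 0, 0, 0.039, -0.2], [0.034, 0.008, 0, 0, 0, 0.078, -0.2], [0.051, 0.013, 0, 0, 0, 0.117, -0.2], [0.068, 0.017, 0, 0, 0, 0.156, -0.2], [0.085, 0.021, 0, 0, 0, 0.195, -0.2], [0.102, 0.026, 0, 0, 0, 0.234, -0.2], [0.119, 0.03, 0, 0, 0, 0.273, -0.2], [0.1357, 0.034, 0.003, 0, 0, 0.312, -0.2]],
])

```text
time: 35.43
tool_pos: [0.4694, 0.3394, 0.2016]
tcp_rot: [-1.487, -2.765, 0.004]
wrist_force: [-0.8, 0.6, 1.4]
width: 0.6
```

```bash
python3 - <<'E'
from h import *
print(go([.4705,.3397,.19],1.782))
E
```

```text
(array([-0.0003,  0.0011,  0.0116]), array([-1.100e-03,  1.000e-04,  1.187e-01]))
```

Request:
apply_moves([
  [[0, 0.001, 0.006, 0, 0, 0.039, -0.2], [0, 0.001, 0.0115, 0, 0, 0.078, -0.2], [0, 0.001, 0.0115, 0, 0, 0.1187, -0.2], [0, 0.001, 0.0115, 0, 0, 0.1187, -0.2], [0, 0.001, 0.0115, 0, 0, 0.1187, -0.2], [0, 0.001, 0.0115, 0, 0, 0.1187, -0.2], [0, 0.001, 0.0115, 0, 0, 0.1187, -0.2], [0, 0.001, 0.0115, 0, 0, 0.1187, -0.2]],
])

```text
time: 36.1
tool_pos: [0.4722, 0.3403, 0.1921]
tcp_rot: [-1.966, -2.45, -0.0]
wrist_force: [-0.0, 0.3, 0.4]
width: 0.601
```

```bash
python3 - <<'E'
from h import *
st,im=snap('wrist','w18');print(st['tool_pos'],st['tcp_rot'])
C=cam('wrist',st);print(proj(C,[.4705,.3397,.104]))
cv2.imwrite('pics/w18b.png',cv2.resize(im[150:400,200:450,::-1],None,fx=2.4,fy=2.4,interpolation=cv2.INTER_CUBIC))
print(go([.4705,.3397,.0705],1.782,st))
E
```

```text
[0.47223435 0.34034573 0.19207898] [-1.96571896e+00 -2.45023341e+00 -1.51581952e-04]
[311.87195055 245.04446324]
(array([-0.0003, -0.0018,  0.1216]), array([-0.    , -0.0001,  0.0023]))
```

View pics/w18b.png

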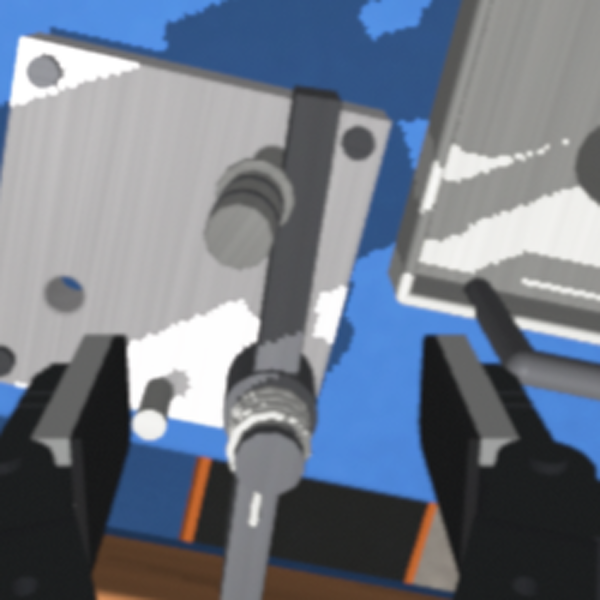

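The pin head is at (300,249) against (312,245) for an upright pin. It leans about 4° under the lever load, and the closing jaws will straighten it.

Request:
apply_moves([
  [[-0.001, -0.003, 0.03, 0, 0, 0.002, -0.2], [-0.001, -0.003, 0.065, 0, 0, 0.002, -0.2], [-0.001, -0.003, 0.095, 0, 0, 0.002, -0.2], [-0.001, -0.003, 0.112, 0, 0, 0.002, -0.2], [-0.001, -0.003, 0.121, 0, 0, 0.002, -0.2], [-0.001, -0.003, 0.121, 0, 0, 0.002, 0], [-0.001, -0.003, 0.121, 0, 0, 0.002, 0.2], [-0.001, -0.003, 0.121, 0, 0, 0.002, 0.4]],
], force=60)

```text
time: 36.82
tool_pos: [0.4704, 0.3396, 0.0729]
tcp_rot: [1.975, 2.443, 0.004]
wrist_force: [-1.3, -0.1, -0.2]
width: 0.305
```

Request:
apply_moves([
  [[0, 0, 0, 0, 0, 0, 0.6], [0, 0, 0, 0, 0, 0, 0.8], [0, 0, 0, 0, 0, 0, 1], [0, 0, 0, 0, 0, 0, 1], [0, 0, 0, 0, 0, 0, 1], [0, 0, 0, 0, 0, 0, 1], [0, 0, 0, 0, 0, 0, 1], [0, 0, 0, 0, 0, 0, 1]],
], force=110)

```text
time: 37.48
tool_pos: [0.47, 0.3395, 0.0735]
tcp_rot: [-1.975, -2.443, -0.004]
wrist_force: [-3.3, -0.3, 5.4]
width: 0.203
```

```bash
python3 - <<'E'
from h import *
for _ in range(2):
  st=readout.read_state();print(st['tool_pos'],st['tcp_rot'],st['width'],st['wrist_force'],st['torque'])
  snap('wrist','w19',(220,200,420,400),3)
E
```

```text
[0.46996818 0.33954978 0.07350228] [-1.97499734 -2.44308103 -0.00371658] 0.2026945610731749 [-3.31351868 -0.29859394  5.35097394] [-0.14597451  0.65456211  0.00351607]
[0.46995016 0.33956103 0.0734861 ] [-1.97494688 -2.44314148 -0.00367973] 0.20481857676029314 [-4.06856246 -0.54147793  5.70467643] [-0.1605966   0.63371717 -0.04191135]
```

View pics/w19.png

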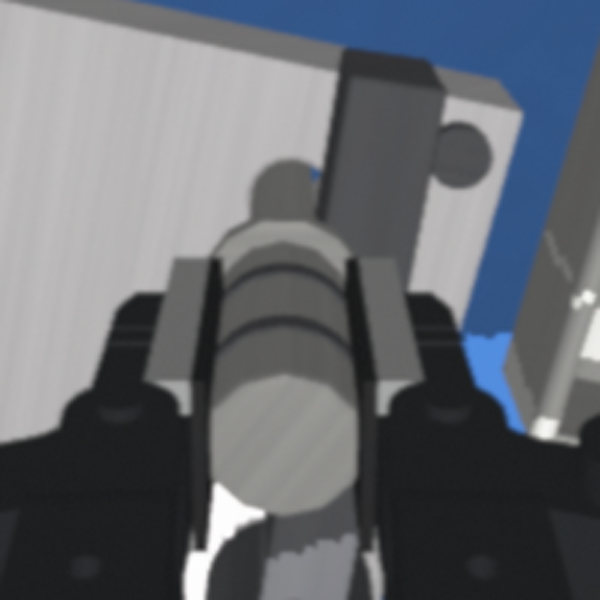

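Request:
apply_moves([
  [[0, 0, -0.01, 0, 0, 0, 1], [0, 0, -0.025, 0, 0, 0, 1], [0, 0, -0.045, 0, 0, 0, 1], [0, 0, -0.08, 0, 0, 0, 1], [0, 0, -0.095, 0, 0, 0, 1], [0, 0, -0.095, 0, 0, 0, 1], [0, 0, -0.095, 0, 0, 0, 1], [0, 0, -0.095, 0, 0, 0, 1]],
])

```text
time: 38.25
tool_pos: [0.469, 0.3384, 0.1657]
tcp_rot: [-1.975, -2.443, 0.001]
wrist_force: [-0.7, -0.6, -2.1]
width: 0.203
```

```bash
python3 - <<'E'
from h import *
st=readout.read_state();print(st['tool_pos'],st['tcp_rot'],st['width'],st['wrist_force'],st['torque'])
snap('wrist','w20');snap('scene','s9',(380,130,620,330),3)
print(go([.4027,.2726,.165],1.782))
E
```

```text
[0.46899727 0.3383836  0.16565868] [-1.97481124e+00 -2.44284664e+00  8.51780247e-04] 0.2027364380271118 [-0.696975   -0.56485154 -2.05827689] [-0.01894114  0.02484889  0.01251018]
(array([-0.0502, -0.0779, -0.0004]), array([-0.001 ,  0.0003, -0.0001]))
```

View pics/w20.png

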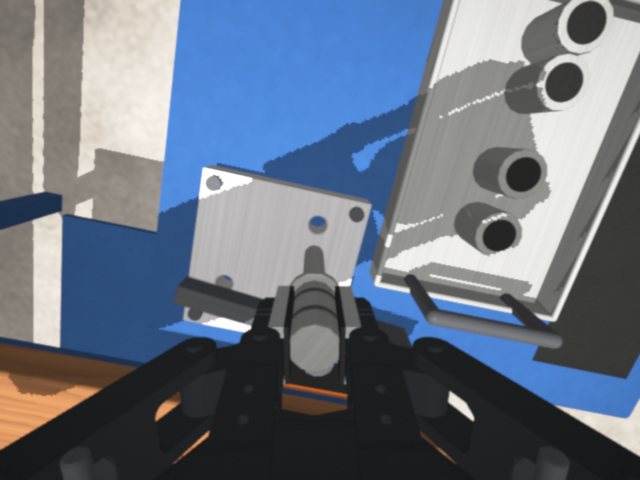

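View pics/s9.png

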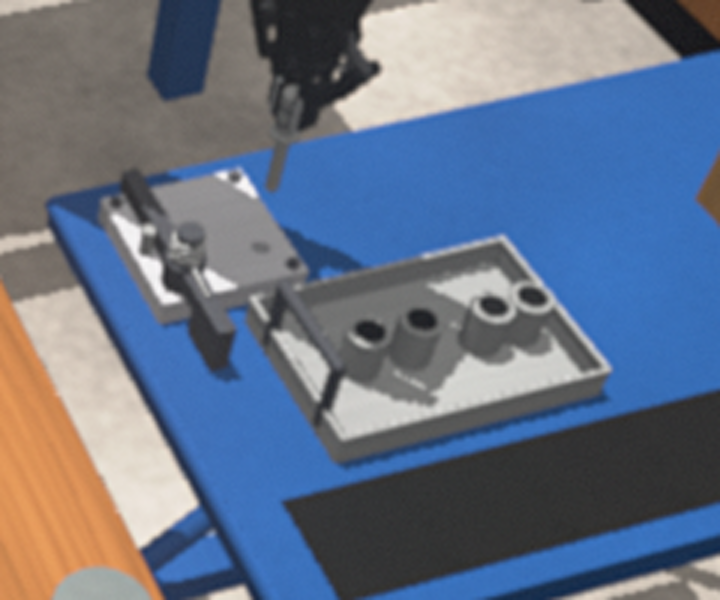

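The lever has sprung shut behind the tray. I'm moving the pin over the lock hole.

Request:
apply_moves([
  [[-0.012, -0.019, 0, 0, 0, 0, 1], [-0.024, -0.038, 0, 0, 0, 0, 1], [-0.037, -0.057, 0, 0, 0, 0, 1], [-0.05, -0.078, 0, 0, 0, 0, 1], [-0.05, -0.078, 0.02, 0, 0, 0, 1], [-0.05, -0.078, 0.034, 0, 0, 0, 1], [-0.05, -0.078, 0.034, 0, 0, 0, 1], [-0.05, -0.078, 0.034, 0, 0, 0, 1]],
])

```text
time: 39.02
tool_pos: [0.4021, 0.2726, 0.1303]
tcp_rot: [-1.974, -2.442, 0.006]
wrist_force: [0.2, -0.9, -1.2]
width: 0.204
```

```bash
cat > chk.py <<'E'
from h import *
import sys
k=sys.argv[1]
for _ in range(2):
  st=readout.read_state();st2,im=snap('wrist',k)
  print(st['tool_pos'],st['tcp_rot'],st['width'],st['wrist_force'])
cv2.imwrite(f'pics/{k}b.png',cv2.resize(im[180:420,200:440,::-1],None,fx=2.5,fy=2.5,interpolation=cv2.INTER_CUBIC))
C=cam('wrist',st);M=R.from_rotvec(st['tcp_rot']).as_matrix()
print('tip',proj(C,st['tool_pos']+M@[0,0,.0755]),'lock',proj(C,[.4027,.2726,.023]),go([.4027,.2726,.1],1.782,st))
E
python3 chk.py w21
```

```text
[0.40214287 0.27258654 0.13029245] [-1.974064   -2.44163936  0.00623884] 0.20440214838141077 [ 0.17450926 -0.90447187 -1.15561929]
[0.40319827 0.27326279 0.13144451] [-1.97452437 -2.4423251   0.00266536] 0.2050148232450061 [ 0.93659441  0.07006931 -2.01591337]
tip [314.61672346 250.48856415] lock [314.01032618 236.99859704] (array([-0.0005, -0.0006,  0.0314]), array([-0.0006,  0.0001, -0.0001]))
```

View pics/w21b.png

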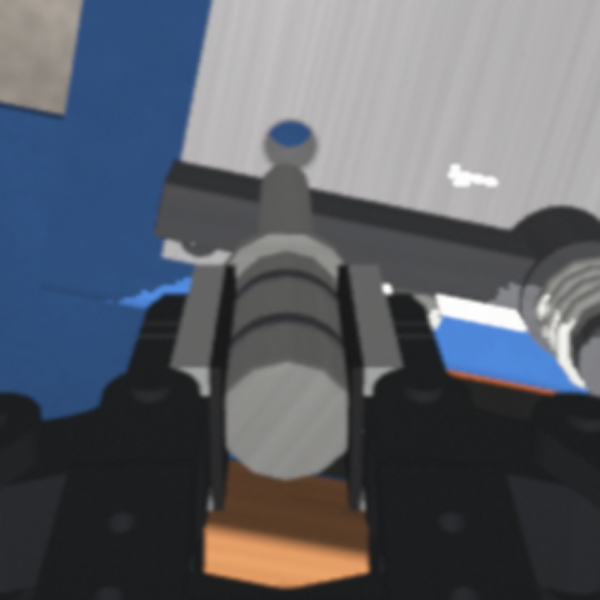

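Request:
apply_moves([
  [[-0.0005, 0.0005, 0.005, 0, 0, 0, 1], [-0.0005, 0.0005, 0.012, 0, 0, 0, 1], [-0.0005, 0.0005, 0.02, 0, 0, 0, 1], [-0.0005, 0.0005, 0.026, 0, 0, 0, 1], [-0.0005, 0.0005, 0.028, 0, 0, 0, 1], [-0.0005, 0.0005, 0.028, 0, 0, 0, 1], [-0.0005, 0.0005, 0.028, 0, 0, 0, 1], [-0.0005, 0.0005, 0.028, 0, 0, 0, 1]],
])

```text
time: 39.78
tool_pos: [0.4045, 0.2733, 0.1044]
tcp_rot: [-1.975, -2.443, -0.001]
wrist_force: [0.3, -0.2, -1.0]
width: 0.203
```

```bash
python3 chk.py w22
```

```text
[0.40448084 0.27334694 0.10441001] [-1.97497730e+00 -2.44305514e+00 -1.07074613e-03] 0.20321146255498823 [ 0.31268694 -0.21554483 -0.98246536]
[0.40456216 0.27338795 0.10453954] [1.97501199e+00 2.44313548e+00 1.44554194e-03] 0.2047319899601138 [ 0.18143438 -0.76649754 -1.02426298]
tip [314.61756599 250.48836446] lock [311.45703427 248.23192241] (array([-0.0004, -0.002 ,  0.0045]), array([ 0.0002, -0.0002, -0.    ]))
```

View pics/w22b.png

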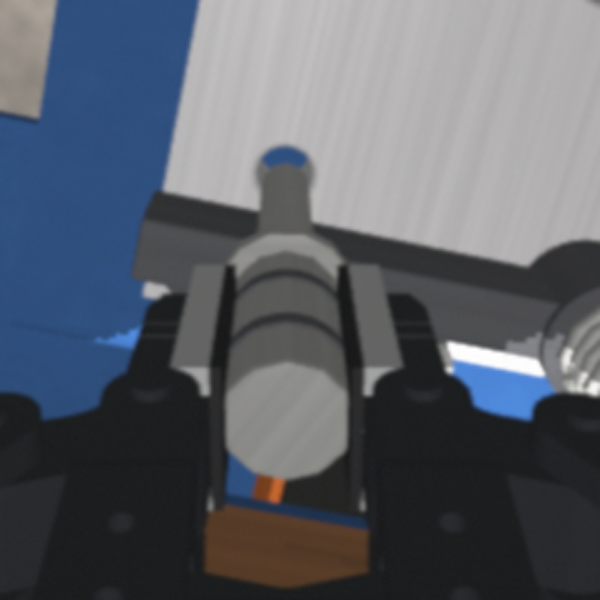

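The tip and hole are aligned laterally, both at crop x 285. I'm lowering into the hole.

Request:
apply_moves([
  [[-0.0005, -0.0003, 0.002, 0, 0, 0, 1], [-0.0005, -0.0003, 0.004, 0, 0, 0, 1], [-0.0005, -0.0003, 0.006, 0, 0, 0, 1], [-0.0005, -0.0003, 0.008, 0, 0, 0, 1], [-0.0005, -0.0003, 0.01, 0, 0, 0, 1], [-0.0005, -0.0003, 0.012, 0, 0, 0, 1], [-0.0005, -0.0003, 0.012, 0, 0, 0, 1], [-0.0005, -0.0003, 0.012, 0, 0, 0, 1]],
])

```text
time: 40.55
tool_pos: [0.4039, 0.2726, 0.0919]
tcp_rot: [-1.975, -2.443, 0.0]
wrist_force: [0.5, -0.3, -0.4]
width: 0.205
```

```bash
python3 chk.py w23
```

```text
[0.40389465 0.27256346 0.09191884] [-1.97475987e+00 -2.44277354e+00  3.75187006e-04] 0.20515605480556562 [ 0.50450017 -0.29409186 -0.42007744]
[0.40402541 0.2726489  0.09208465] [-1.97483374e+00 -2.44284920e+00 -1.09088221e-04] 0.20215429692971582 [ 1.20907188  0.62731115 -1.82229155]
tip [314.61696692 250.48847389] lock [312.51476838 253.39110269] (array([ 0.0002, -0.0013, -0.0079]), array([-0.0001, -0.0001, -0.    ]))
```

Request:
apply_moves([
  [[0, 0, 0.003, 0, 0, 0, 1], [0, 0, 0.006, 0, 0, 0, 1], [0, 0, 0.009, 0, 0, 0, 1], [0, 0, 0.012, 0, 0, 0, 1], [0, 0, 0.015, 0, 0, 0, 1], [0, 0, 0.0175, 0, 0, 0, 1], [0, 0, 0.0185, 0, 0, 0, 1], [0, 0, 0.0185, 0, 0, 0, 1]],
])

```text
time: 41.32
tool_pos: [0.404, 0.2726, 0.0736]
tcp_rot: [-1.975, -2.443, 0.0]
wrist_force: [0.1, 0.1, -1.4]
width: 0.204
```

```bash
python3 chk.py w24; python3 -c "
from h import *
snap('scene','s10',(380,130,620,330),3)"
```

```text
[0.40398528 0.27264595 0.07361129] [-1.97475673e+00 -2.44279571e+00  1.82332499e-04] 0.204239679649174 [ 0.05673455  0.14498921 -1.37490366]
[0.40411139 0.27268513 0.07363384] [-1.97491134e+00 -2.44292608e+00 -4.60347209e-04] 0.20136104080078113 [ 0.4811759  -0.30384179 -1.73087865]
tip [314.61711432 250.48848891] lock [312.16094482 263.7522702 ] (array([ 0.0002, -0.0014, -0.0264]), array([ 0.    , -0.0001, -0.    ]))
```

View pics/s10.png

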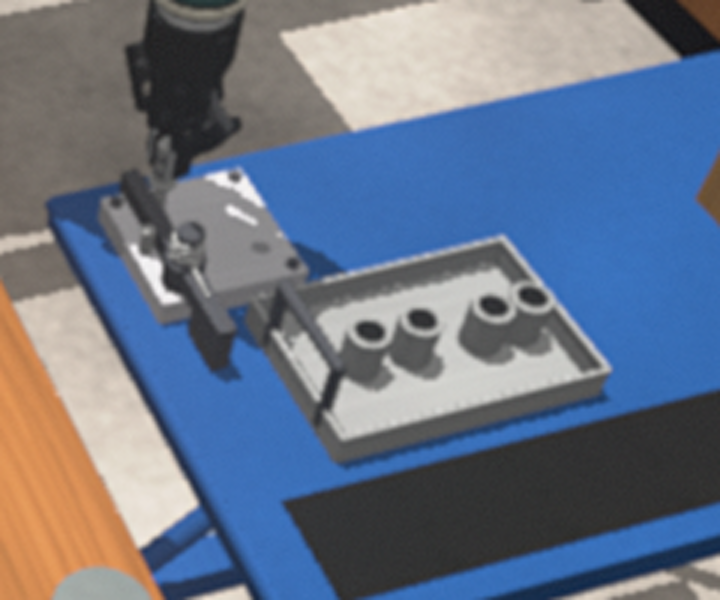

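Request:
apply_moves([
  [[0, 0, 0.0008, 0, 0, 0, 1], [0, 0, 0.0008, 0, 0, 0, 1], [0, 0, 0.0008, 0, 0, 0, 0.3], [0, 0, 0.0008, 0, 0, 0, 0], [0, 0, 0.0008, 0, 0, 0, -0.2], [0, 0, 0.0008, 0, 0, 0, -0.3], [0, 0, -0.02, 0, 0, 0, -0.3], [0, 0, -0.05, 0, 0, 0, -0.3]],
])

```text
time: 42.13
tool_pos: [0.4013, 0.2709, 0.1208]
tcp_rot: [-1.973, -2.441, 0.011]
wrist_force: [0.5, -0.6, -0.4]
width: 0.654
```

Request:
apply_moves([
  [[0, 0, -0.04, 0, 0, 0, -0.3], [0, 0, -0.08, 0, 0, 0, -0.3], [0, 0, -0.08, 0, 0, 0, -0.3], [0, 0, -0.08, 0, 0, 0, -0.3], [0, 0, -0.08, 0, 0, 0, -0.3], [0, 0, -0.08, 0, 0, 0, -0.3], [0, 0, -0.08, 0, 0, 0, -0.3], [0, 0, -0.08, 0, 0, 0, -0.3]],
])

```text
time: 42.8
tool_pos: [0.4031, 0.272, 0.2018]
tcp_rot: [-1.974, -2.442, 0.005]
wrist_force: [0.3, 0.1, -0.2]
width: 0.647
```

```bash
python3 - <<'E'
from h import *
import pickle
st,im=snap('wrist','w25');pickle.dump(st,open('w25.pkl','wb'));print(st['tool_pos'],st['tcp_rot'],st['wrist_force'],st['time'])
C=cam('wrist',st);print('head top if home',proj(C,[.4035,.2726,.104]),'if 15mm up',proj(C,[.4035,.2726,.119]))
snap('scene','s11',(380,130,620,330),3);snap('top','t9')
E
```

```text
[0.4030849  0.27200781 0.20184135] [-1.97421314 -2.44199621  0.00459558] [ 0.26290228  0.13379911 -0.20693294] 42.8
head top if home [315.81311749 239.7053227 ] if 15mm up [315.82532474 246.19098765]
```

View pics/w25.png

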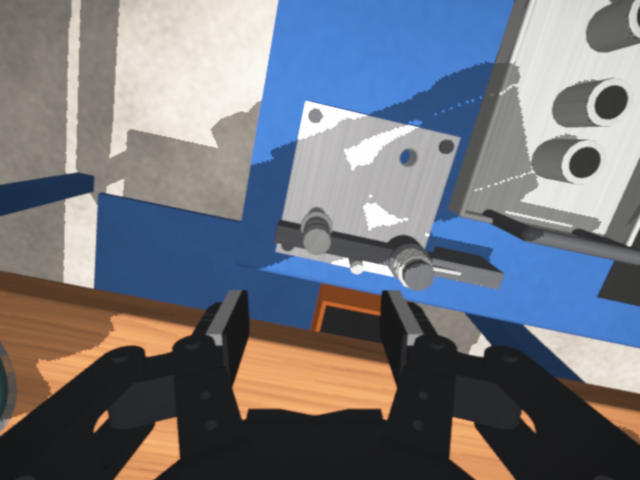

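View pics/s11.png

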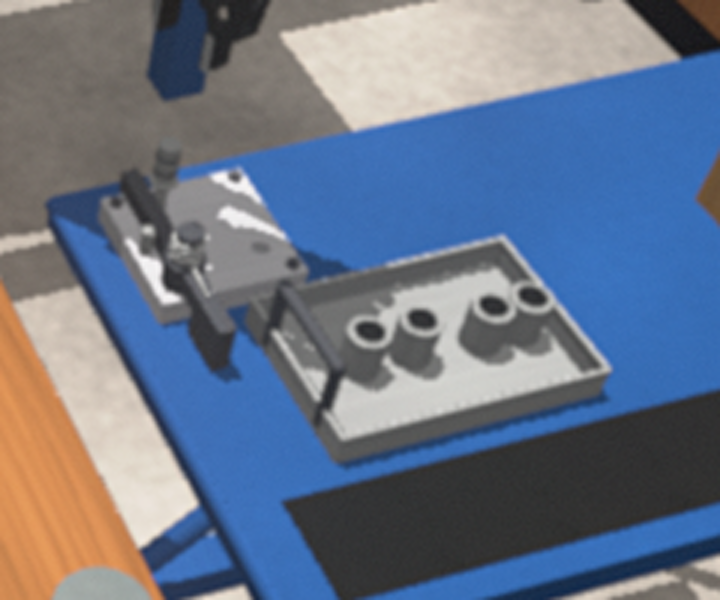

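View pics/t9.png

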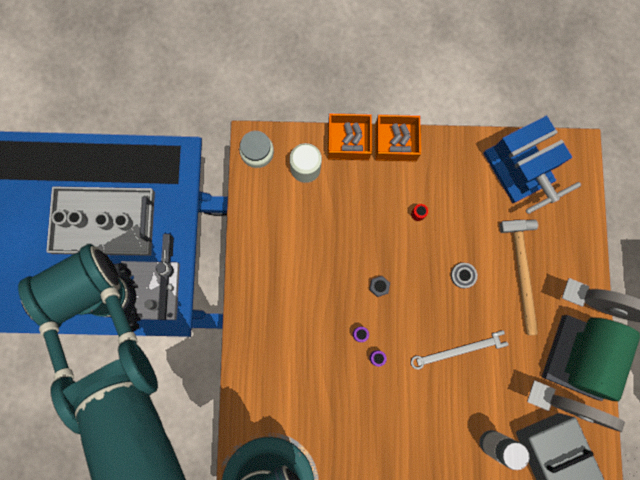

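Checks before handing in:
- **Pin:** the head is at wrist (317,238), with the home prediction at (316,240). In the scene view it is at (436,180), close to its start at (437,178).
- **Lever:** shut.
- **Tray:** beyond the lever with all four bushings upright.
- **Bench:** the other parts are unmoved.

```bash
python3 - <<'E'
from workcell import bot
print(bot.finish_job())
E
```

```text
the job is handed in; nothing more can be done
None
```

The job is done and handed in at about 43 s of the 210 s allowed; no verdict is reported.

**What I did:**
- I put all four steel bushings on the bench into the tray.
- I pushed the lever open with the pin shank and pinned it in the open hole.
- I slid the tray across the gap by its bar, keeping it on the surfaces and easing it down 2 mm onto the deck. It ended about x +120, y +166 mm in the lever frame.
- I pulled the pin, the lever sprang shut, and I set the pin back in the lock hole.

**Last checks:**
- **Pin:** its head was within 2 px of the predicted fully-home spot in the wrist picture, and within 3 px of its starting spot in the scene picture.
- **Lever and tray:** the lever was shut, with the tray's rear about 38 mm past its inner face.
- **Bushings and bench:** all four bushings stood upright in the tray. The bench pictures show the other things where they were, including the red and purple look-alikes.

**What disagreed or was not ideal:**
- The top and wrist cameras differed by about 6 mm in y for the trolley plate. I trusted the wrist view, and the pin fitted both holes without vertical force.
- The two front bushings slid forward a few centimetres inside the tray during the move.
- When I put the fourth bushing into the tray, the wrist force briefly reached about 19 N upward.
- I did not measure the tray's tilt over the gap; it looked level in the pictures.

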